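# Clear the spent fuses from a fuse box and check its busbar

## Robot

A 7-joint arm with a two-finger parallel gripper is mounted at the origin on the work surface. World frame = base frame: x ahead of the robot, y to its left, z up, the work surface at z = 0. Lengths are in m, angles in rad, forces in N, time in s.
With the tool pointing down it reaches from about 0.4 to 0.85 m from the base axis. Payload 10.4 kg.
Tool frame: the origin (TCP) lies midway between the tips of the shut fingers; the grasp point (between the pads) lies 19 mm behind it; z points along the fingers, y is the direction in which the jaws open and shut (so a half turn about z gives the same grasp; the last joint's range is limited). The gripper opens to 87 mm and grips with 3 to 60 N. Pads are 19 mm wide; open, the fingers measure 117 mm over their backs; the gripper's body (75 mm by 190 mm) begins 51 mm behind the grasp point.
Start: joints at [1.307, 0.332, -0.065, 1.46, 0.022, 1.35, -0.088], TCP at [0.149, -0.607, 0.192] pointing down, gripper open.
Joint ranges: [-2.6, 2.6], [-0.5, 2.12], [-1.47, 1.34], [0.16, 2.42], [-1.27, 4.41], [0.06, 2.06], [-2.6, 2.6]. Speed limits (rad/s): [2.22, 2.22, 2.79, 2.79, 3.14, 3.14, 3.14].

## Interface

Orientations are given as a unit quaternion [x, y, z, w].
In Python, from station import r gives the robot as it stands.
- The arm moves only by the shell command python3 -m handwheel 'ROWS'. ROWS is JSON, a list of rows, each a list of 5 numbers: the shift along the world's x, y, z in cm, then the turn about the world's z in degrees, then the finger opening in cm, from 0 to 8.7. In form: [[x, y, z, roll, claw], ...]. A call has 1 to 10 rows; each row shifts and turns the commanded pose from where the row before left it; what a row does not reach is not made up. A row lasts 1/8 s, in which the tool goes at most 62.5 mm and 10.7 degrees, less where a joint would pass 70% of its speed; a pose out of reach is approached as far as the arm can. A call is refused whole if a number of a shift passes 6.25 or a number of a turn 10.7, either way. A call with a gripper value outside its range is refused whole. The fingers move at their own pace and stop on an object; the grip force is fixed at half the most. Time passes only in rows, so rows that do not move let the fingers close. It gives the time, the measured TCP pose, the force and the opening at its end, in the units of the state.
- r.sense(): the state, without advancing time (a new reading comes with each control period).
- r.camera(name): name is "scene" or "top"; returns a dict with "pixels" (480x640x3 uint8, red, green, blue), "vertical_fov" (degrees; the focal length in pixels is half the picture's height over the tangent of half this angle, whatever the lens; pixels are square), "cx", "cy" (the principal point, pixels), "R" (3x3) and "t" (3): a world point X has camera coordinates R X + t. Camera axes: x right, y down, z forward; pixel columns grow to the right and rows downward; lengths in m; the calibration is good to about 2 mm. A picture is of the moment at which its call begins. There is no depth.
- r.job_done(): hands the job in, once; it reports no verdict.
The state is a dict: "time_s": time; "joint_positions": joint angles; "qvel": joint speeds; "joint_efforts": joint torques, N m; "eef_pos": TCP position; "orientation": TCP orientation; "wrist_force": force on the tool from outside, world axes, zero at the start; "ft_torque": the same for the moment, N m; "gripper_width": finger opening in m.
Only numpy, scipy, OpenCV 4.12 (cv2) and the standard library are available. Lean on these libraries where they do the work, as an engineer would, in place of code of your own. Each camera call takes 0.05 s, during which the arm holds its last target.

## Task

Lift the cover off the fuse box's two pins and lay it flat, grip upwards, on the green mat; then take out every red (spent) fuse and put it in the orange tray, leaving the blue fuse where it is. When they are all out, take the yellow thermometer, aim its lens at the black spot on the copper busbar from about 10 cm away and hold it steady there for two seconds. Finally lay the thermometer level on its grey pad and seat the cover fully home over both pins, without disturbing the other things on the bench.

Things in the scene. Friction and masses are not known exactly. Their poses are not given: they have to be found in the camera images.
- housing: Open-topped grey fuse box fixed to the bench, 240 (x) x 150 (y) x 56 mm high (rim), walls 5 mm, floor 8 mm thick. Origin: centre of its underside, z up. Four bays side by side with centres at x = -75, -25, 25 and 75 mm, y = -20 mm; a bay is 26 mm wide in x between ridges whose tops are at z = 16 mm. A copper busbar runs along x at y = 43 mm, top at z = 24 mm. Two brass pins, 8 mm thick with tapered tips, rise 16 mm above the rim at (105, 60) and (-105, -60) mm.
- cover: Loose grey cover plate, 240 (x) x 150 (y) x 6 mm, 0.25 kg, with 13 mm square holes at (105, 60) and (-105, -60) mm that go over the pins (either way round: a half turn fits too). Origin: centre of its underside, z up. A black bar grip stands on its middle: 90 mm along x, 16 mm wide in y, from z = 6 to 38 mm. It starts seated on the housing: its origin is then at (0, 0, 56) mm in the housing's frame.
- fuse_red1: A spent fuse: red block with brass bands, 20 (x) x 70 (y) x 40 (z) mm, 0.09 kg, standing loose in one of the housing's bays with its underside on the floor (z = 8 mm in the housing's frame), its axes along the housing's. Origin: centre of its underside. Two or three red fuses are present; which bays they are in varies.
- fuse_red2: Another spent red fuse, alike; any one of the three may be absent.
- fuse_red3: A third spent red fuse, alike; may be absent.
- fuse_blue: The good fuse: blue, of the same size, always present in one of the bays. It stays there.
- tray: Orange open tray fixed to the bench, 120 (x) x 200 (y) x 32 mm high outside, walls and floor 4 mm. Origin: centre of its underside.
- mat: Green mat with a black edge, fixed, 270 (x) x 180 (y) x 3 mm, on the robot's left. Origin: centre of its underside.
- pad: Grey pad with a black edge, fixed, 100 (x) x 200 (y) x 3 mm, on which the thermometer starts, its length along the pad's and its head (thermometer +x) towards the pad's +y. Origin: centre of its underside.
- thermo: Loose yellow hand-held thermometer, 0.2 kg: a level handle, 110 mm long in x (from -60 to 50 mm), 34 mm wide in y, 42 mm high, and at its +x end a black head of 28 mm diameter bent 45 degrees downwards. Origin: on the underside, z up; it lies level on its underside. It looks forwards and down at 45 degrees, along the direction (1, 0, -1) of its own axes, from the lens.
- lens (a point): Centre of the thermometer's lens, at the end of its head: 75 mm ahead (x) and 12 mm above (z) the thermometer's origin. This frame's x axis is the line of sight, 45 degrees down from the thermometer's x; its y is the thermometer's y.
- spot (a point): Black round spot, 20 mm across, on top of the busbar in the housing, at (0, 43, 25) mm in the housing's frame.
- water: Bystander: water bottle, 64 mm across, 200 mm high. Origin: centre of its underside.
- carton: Bystander: cardboard box 120 x 90 x 70 mm. Origin: centre of its underside.
- tape: Bystander: roll of tape, 100 mm across, 25 mm high. Origin: centre of its underside.
- jar: Bystander: jar, 70 mm across, 80 mm high. Origin: centre of its underside.
- driver: Bystander: screwdriver lying on the bench. Origin: centre of its underside.
- hammer: Bystander: hammer lying on the bench. Origin: centre of its underside.
- batten: Bystander: wooden batten 220 x 45 x 30 mm. Origin: centre of its underside.

How it is judged:
On the way, in this order (a step that is already met when the one before it is completed fails the run):
1. the cover lies flat, grip up, on the mat, let go (x of cover in the frame of mat between -0.05 and 0.05 m and y of cover in the frame of mat between -0.05 and 0.05 m and z of cover in the frame of mat below 0.012 m and angle between cover's own z axis and vertical below 0.12 rad and linear speed of cover below 0.02 m/s and contact force between cover and the fingers below 0.1 N), for 0.2 s.
2. every red fuse lies in the tray (x of fuse_red1 in the frame of tray between -0.06 and 0.06 m and y of fuse_red1 in the frame of tray between -0.1 and 0.1 m and z of each of fuse_red1, fuse_red2, fuse_red3 in the frame of tray below 0.045 m and linear speed of each of fuse_red1, fuse_red2, fuse_red3 below 0.03 m/s and x of fuse_red2 in the frame of tray between -0.06 and 0.06 m and y of fuse_red2 in the frame of tray between -0.1 and 0.1 m and x of fuse_red3 in the frame of tray between -0.06 and 0.06 m and y of fuse_red3 in the frame of tray between -0.1 and 0.1 m), for 0.2 s.
3. the thermometer, held in the fingers, is aimed at the black spot from 50 to 170 mm, its line of sight within 18 mm of the spot's centre, steady for 1.5 s (y of spot in the frame of lens between -0.018 and 0.018 m and z of spot in the frame of lens between -0.018 and 0.018 m and x of spot in the frame of lens between 0.05 and 0.17 m and linear speed of thermo below 0.03 m/s and angular speed of thermo below 0.3 rad/s and contact force between thermo and the fingers above 0.3 N), for 1.5 s.
At the end, for the whole second after the job is handed in: Cover over both pins (centre within 6 mm, 0.06 rad; on the rim within 3 mm; level); thermometer level at rest on its pad (within 60 mm across, 70 mm along of its centre); every red fuse in the tray; the blue fuse upright within 15 mm of where it was (all of step 2 and horizontal distance between cover and housing below 0.006 m and angle between the x axis of cover and the x axis of housing, either way round below 0.06 rad and z of cover in the frame of housing between 0.053 and 0.059 m and angle between cover's own z axis and vertical below 0.03 rad and linear speed of each of cover, thermo below 0.02 m/s and x of thermo in the frame of pad between -0.06 and 0.06 m and y of thermo in the frame of pad between -0.07 and 0.07 m and angle between thermo's own z axis and vertical below 0.15 rad and z of thermo in the frame of pad below 0.015 m and distance of fuse_blue from where it was at the start of the episode below 0.015 m and angle between fuse_blue's own z axis and vertical below 0.2 rad); the robot touches nothing.
It fails at once if a bystander is moved by more than 3 cm (distance of any of water, carton, tape, jar, driver, hammer, batten from where it was at the start of the episode above 0.03 m).
Of fuse_red1, fuse_red2, fuse_red3 only 2 to 3 are there at a start; the rules pass over those that are not, and their reading is None.
At some moment in a run one of thermo may be knocked a few centimetres aside while the robot is not near it.
Once in a run the grip may slacken for a moment while it holds something.
It also fails if it takes over 210 s, if anything falls off the work surface, if the arm or the gripper's body presses on something with over 40 N, if the wrist force passes 120 N, or if a joint passes its speed limit or range.

## Working session

There is one attempt and no reset: what is moved stays moved. The work goes in short steps, Python scripts to look and compute and a shell command to move; the robot and the scene stay as the last step left them, time stands still between calls to the robot, and variables do not carry over. Pictures are saved under pics/ and viewed, and the job is handed in when it is done.

```bash
ls; mkdir -p pics; python3 - <<'E'
from station import r
import cv2
s=r.sense(); print(s)
for n in("scene","top"):
    c=r.camera(n); cv2.imwrite(f"pics/{n}0.png",c["pixels"][:,:,::-1]); print(n,c["vertical_fov"],c["cx"],c["cy"],c["R"],c["t"])
E
```

```text
pics
{'time_s': 0.0, 'joint_positions': array([ 1.30740316,  0.33285057, -0.06471685,  1.4609279 ,  0.02162065,
        1.34993457, -0.08846462]), 'qvel': array([-0.00046932, -0.00059473,  0.00019984,  0.00115701, -0.00043207,
        0.00085788,  0.00099378]), 'joint_efforts': array([-7.14099733e-04, -6.23250461e+01,  2.42020941e-02, -3.89891589e+01,
       -6.12383382e-02,  3.97508999e-02,  1.41635883e-04]), 'eef_pos': array([ 0.14893543, -0.60654542,  0.19117374]), 'orientation': array([ 9.92756232e-01,  1.20143904e-01, -1.26219352e-04, -7.00713657e-04]), 'wrist_force': array([ 0.52866542, -0.56749865, -0.06743192]), 'ft_torque': array([-0.01825721, -0.0178076 , -0.00329239]), 'gripper_width': 0.08700654305425048}
scene 49.09046290354325 321.3639213485731 244.93406004858383 [[-0.24128868  0.97021921  0.02131812]
 [ 0.53727009  0.15184539 -0.82962873]
 [-0.80815878 -0.18872643 -0.55790834]] [ 0.11376153 -0.22278401  2.01224817]
top 57.22292369048305 317.0216937245772 239.10890800075867 [[ 0.0057238  -0.999943   -0.00901311]
 [-0.99786059 -0.00512441 -0.06517657]
 [ 0.06512667  0.00936689 -0.99783304]] [0.00594778 0.54594046 1.11387687]
```

View pics/scene0.png

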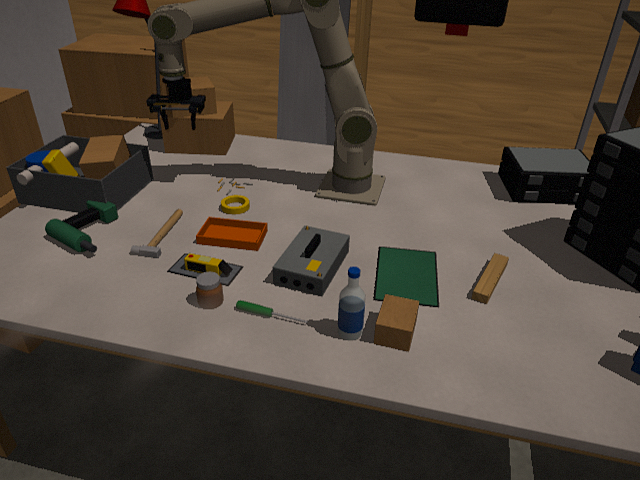

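View pics/top0.png

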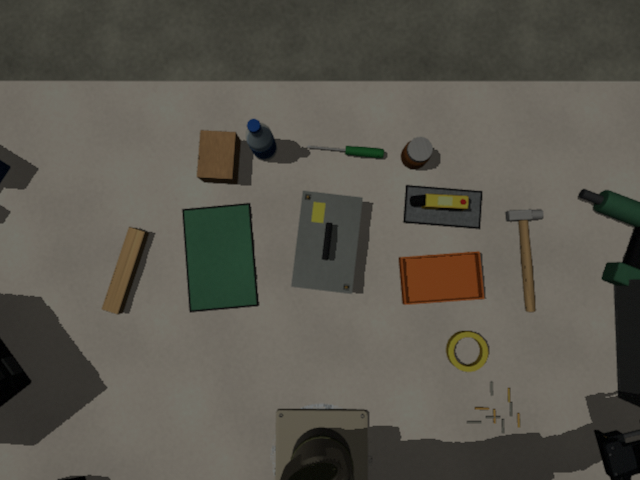

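The scene view shows the box at (312,258), the mat at (407,275), the tray at (232,233) and the thermometer at (207,264). The top view shows the cover at (329,242), the mat at (220,257), the tray at (442,278), the thermometer at (440,202) and the bystanders all around. I'll enlarge both.

```bash
cat > h.py <<'E'
import numpy as np, cv2
from station import r
def crop(n,x0,y0,x1,y1,name,c=None):
    c=c or r.camera(n); p=c["pixels"][y0:y1,x0:x1,::-1]
    k=min(800/(x1-x0),600/(y1-y0)); k=int(k)
    p=cv2.resize(p,None,fx=k,fy=k,interpolation=cv2.INTER_CUBIC)
    p=cv2.convertScaleAbs(p,alpha=1.5,beta=15)
    st=10 if k>=6 else 20
    for x in range((x0+st-1)//st*st,x1,st):
        cv2.line(p,((x-x0)*k,0),((x-x0)*k,6),(0,255,255),1); cv2.putText(p,str(x),((x-x0)*k+1,16),0,.35,(0,255,255),1)
    for y in range((y0+st-1)//st*st,y1,st):
        cv2.line(p,(0,(y-y0)*k),(6,(y-y0)*k),(0,255,255),1); cv2.putText(p,str(y),(8,(y-y0)*k+4),0,.35,(0,255,255),1)
    cv2.imwrite("pics/"+name,p)
def cal(n):
    c=r.camera(n); f=240/np.tan(np.radians(c["vertical_fov"]/2))
    return f,c["cx"],c["cy"],np.array(c["R"]),np.array(c["t"])
def ray(k,u,v):
    f,cx,cy,R,t=k; return -R.T@t, R.T@np.array([(u-cx)/f,(v-cy)/f,1])
def unproj(k,u,v,z):
    o,d=ray(k,u,v); return o+d*(z-o[2])/d[2]
def proj(k,X):
    f,cx,cy,R,t=k; p=R@np.asarray(X,float)+t; return f*p[0]/p[2]+cx, f*p[1]/p[2]+cy
def tri(k1,a,k2,b):
    o1,d1=ray(k1,*a);o2,d2=ray(k2,*b)
    s=np.linalg.lstsq(np.c_[d1,-d2],o2-o1,rcond=None)[0]
    p,q=o1+s[0]*d1,o2+s[1]*d2
    return (p+q)/2,np.linalg.norm(p-q)
E
python3 - <<'E'
from h import *
crop("top",280,180,380,300,"t_cover.png"); crop("scene",265,220,360,300,"s_cover.png")
crop("top",390,170,500,310,"t_right.png"); crop("scene",160,210,280,290,"s_right.png")
crop("top",170,190,270,320,"t_mat.png"); crop("scene",365,240,450,310,"s_mat.png")
E
```

```text
(no output)
```

View pics/t_cover.png

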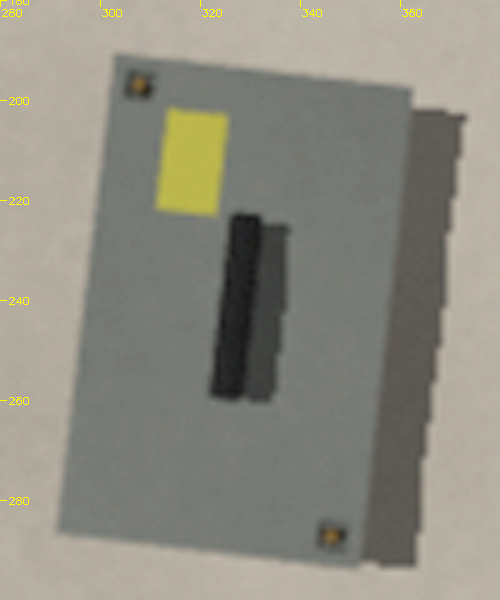

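View pics/s_cover.png

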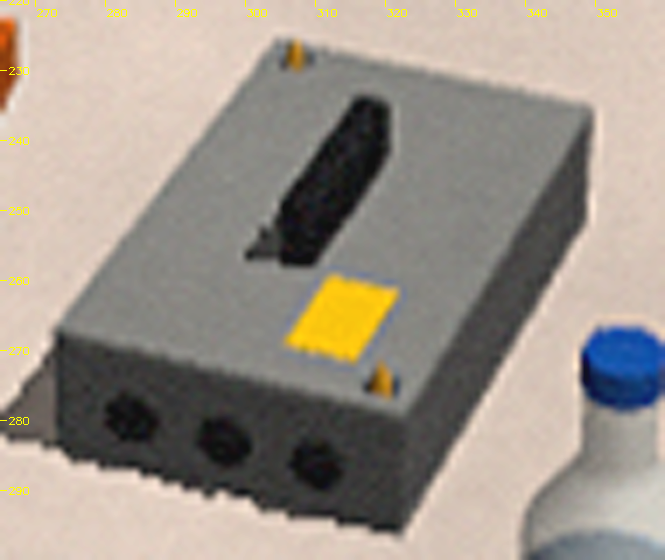

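View pics/t_right.png

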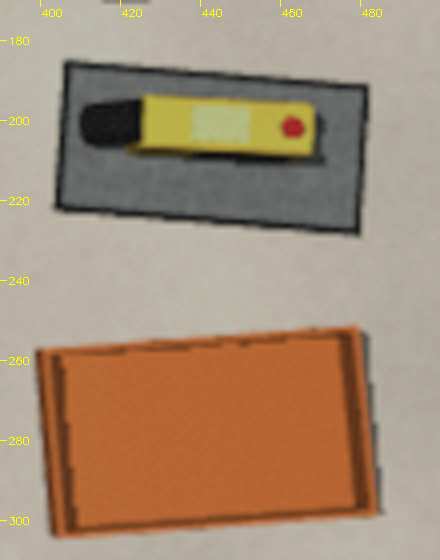

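View pics/s_right.png

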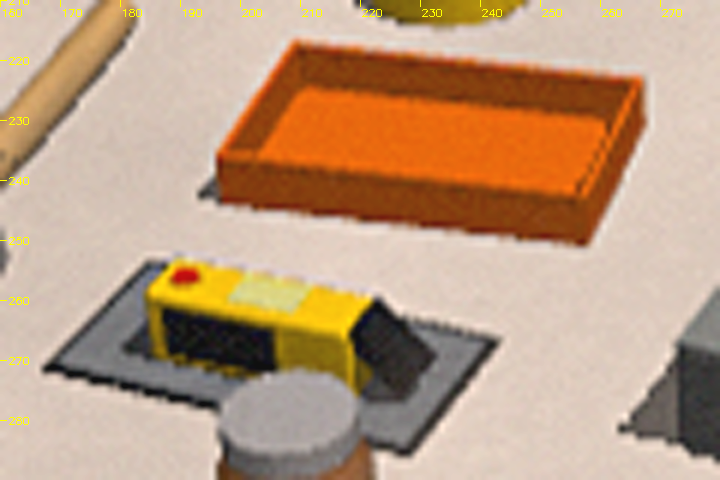

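View pics/t_mat.png

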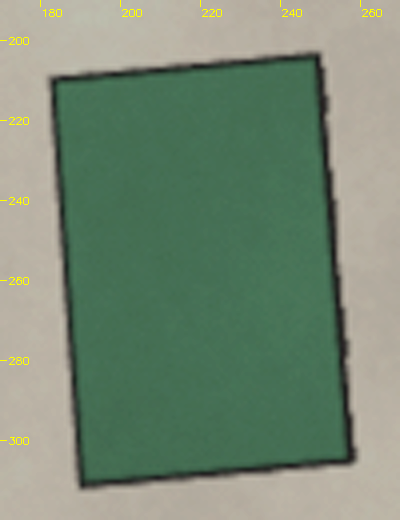

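View pics/s_mat.png

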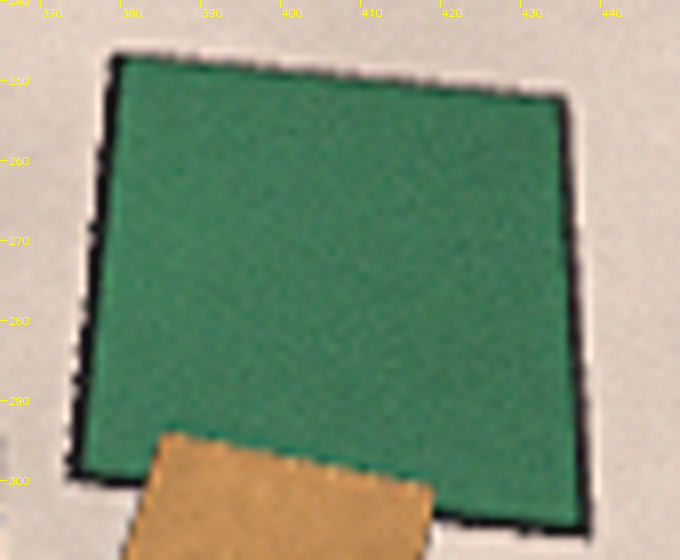

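The top crop reads cover corners near (303,191), (362,198), (352,294) and (291,286), with pins at (308,197) and (346,287). The thermometer's yellow top spans about (425,194) to (468,209), and the mat, tray and pad corners are clear in both views. Next I triangulate these.

```bash
python3 - <<'E'
from h import *
T=cal("top");S=cal("scene")
def m(P,x0,y0,k): return [(x0+a/k-.5,y0+b/k-.5) for a,b in P]
# order: (+x+y),( +x-y),(-x-y),(-x+y)
D={"cover":(m([(115,54),(412,90),(362,568),(57,532)],280,180,5),m([(403,412),(55,330),(280,40),(593,108)],265,220,7),.062),
"thermo":(m([(143,95),(315,103),(313,157),(140,150)],390,170,4),m([(352,338),(150,295),(176,256),(377,298)],160,210,6),.045),
"tray":(m([(37,350),(358,327),(380,514),(53,536)],390,170,4),m([(585,197),(218,155),(295,40),(642,77)],160,210,6),.032),
"mat":(m([(52,77),(319,53),(355,460),(81,486)],170,190,4),m([(590,536),(68,478),(113,55),(566,95)],365,240,8),.003),
"pad":(m([(66,60),(367,87),(360,235),(54,210)],390,170,4),None,.003),
"pins":(m([(139,86),(331,536)],280,180,5),m([(382,365),(296,42)],265,220,7),.072)}
for n,(a,b,z) in D.items():
    U=np.array([unproj(T,*p,z) for p in a])
    print(n,"top@z",U.mean(0).round(4)); 
    if len(U)==4:
        e=(U[0]+U[1]-U[2]-U[3])/2; g=(U[0]+U[3]-U[1]-U[2])/2
        print("  lenx",np.linalg.norm(e).round(4),"yaw",np.degrees(np.arctan2(e[1],e[0])).round(2),"leny",np.linalg.norm(g).round(4),"yaw",np.degrees(np.arctan2(-g[0],g[1])).round(2))
    else:
        e=U[0]-U[1]; print("  pins yaw",np.degrees(np.arctan2(e[1],e[0])-np.arctan2(60,105)),np.linalg.norm(e))
    if b:
        X=[tri(T,p,S,q) for p,q in zip(a,b)]
        print("  tri",np.mean([x[0] for x in X],0).round(4),[x[0][2].round(4) for x in X],[x[1].round(4) for x in X])
print("grip",unproj(T,*m([(237,307)],280,180,5)[0],.094))
E
```

```text
cover top@z [ 0.5376 -0.0157  0.062 ]
  lenx 0.2381 yaw -6.19 leny 0.1497 yaw -6.54
  tri [ 0.5372 -0.0137  0.0592] [np.float64(0.0606), np.float64(0.0589), np.float64(0.0587), np.float64(0.0587)] [np.float64(0.0032), np.float64(0.0033), np.float64(0.0064), np.float64(0.0039)]
thermo top@z [ 0.6418 -0.3166  0.045 ]
  lenx 0.0346 yaw -3.36 leny 0.1083 yaw -2.27
  tri [ 0.6417 -0.3153  0.041 ] [np.float64(0.0405), np.float64(0.0419), np.float64(0.0417), np.float64(0.0399)] [np.float64(0.0064), np.float64(0.0073), np.float64(0.0032), np.float64(0.0026)]
tray top@z [ 0.45   -0.3047  0.032 ]
  lenx 0.1174 yaw 5.11 leny 0.2043 yaw 4.3
  tri [ 0.4497 -0.3037  0.0303] [np.float64(0.0291), np.float64(0.0296), np.float64(0.031), np.float64(0.0315)] [np.float64(0.0003), np.float64(0.0046), np.float64(0.0068), np.float64(0.0003)]
mat top@z [0.5005 0.2618 0.003 ]
  lenx 0.2667 yaw 5.71 leny 0.177 yaw 5.59
  tri [ 5.003e-01  2.643e-01 -2.000e-04] [np.float64(-0.0003), np.float64(-0.0), np.float64(-0.0011), np.float64(0.0007)] [np.float64(0.0041), np.float64(0.0021), np.float64(0.0042), np.float64(0.0044)]
pad top@z [ 0.634  -0.3179  0.003 ]
  lenx 0.0983 yaw -4.34 leny 0.1981 yaw -4.7
pins top@z [ 0.5369 -0.0145  0.072 ]
  pins yaw -6.422622725029942 0.2397620914161081
  tri [ 0.5369 -0.0133  0.0691] [np.float64(0.0685), np.float64(0.0697)] [np.float64(0.0026), np.float64(0.0025)]
grip [ 0.53674739 -0.01551215  0.094     ]
```

Heights agree within about 3 mm: the cover top triangulates to 0.059–0.062 m. The housing is at about (0.537, -0.0147) with yaw -6.35°. Moving above the grip now.

```bash
python3 -m handwheel '[[2.8,4.2,0.3,-2,8.7],[2.8,4.2,0.3,-2,8.7],[2.8,4.2,0.3,-2,8.7],[2.8,4.2,0.3,-2,8.7],[2.8,4.2,0.3,-2,8.7],[2.8,4.2,0,-2,8.7],[2.8,4.2,0,-2,8.7],[2.8,4.2,0,-2,8.7],[2.8,4.2,0,-2,8.7],[2.8,4.2,0,-2.1,8.7]]'
python3 -m handwheel '[[2.8,4.2,0,0,8.7],[2.8,4.2,0,0,8.7],[2.8,4.4,0,0,8.7],[2.4,4.4,0,0,8.7],[0,0,0,0,8.7],[0,0,0,0,8.7],[0,0,0,0,8.7]]'
cat >> h.py <<'E'
def st():
    s=r.sense(); x,y,z,w=s["orientation"]
    from scipy.spatial.transform import Rotation as Ro
    M=Ro.from_quat(s["orientation"]).as_matrix()
    print("t",round(s["time_s"],2),"tcp",s["eef_pos"].round(4),"yaw",round(np.degrees(np.arctan2(M[1,0],M[0,0])),2),"tilt",np.degrees(np.arccos(-M[2,2])).round(2),"F",s["wrist_force"].round(2),"w",round(s["gripper_width"],4),"q",s["joint_positions"].round(2))
E
python3 -c "from h import *;st()"
```

```text
time_s: 1.75
eef_pos: [0.4298, -0.1856, 0.2073]
orientation: [0.998, -0.056, 0.0, 0.0]
wrist_force: [0.2, -0.1, 0.0]
gripper_width: 0.0872
time_s: 2.62
eef_pos: [0.5368, -0.0165, 0.207]
orientation: [0.998, -0.056, 0.0, 0.0]
wrist_force: [0.2, 0.5, -0.4]
gripper_width: 0.0868
t 2.62 tcp [ 0.5368 -0.0165  0.207 ] yaw -6.43 tilt 0.05 F [ 0.2   0.54 -0.41] w 0.0868 q [ 0.54  0.19 -0.67  1.64  0.12  1.35 -1.83]
```

```bash
python3 -m handwheel '[[0,0.15,-2.5,0,8.7],[0,0,-2.5,0,8.7],[0,0,-2.5,0,8.7],[0,0,-2.5,0,8.7],[0,0,-2,0,8.7],[0,0,-1.8,0,8.7],[0,0,0,0,8.7],[0,0,0,0,8.7],[0,0,0,0,8.7]]'
python3 -c "
from h import *;st()
crop('scene',260,180,380,300,'s1.png')"
```

```text
time_s: 3.75
eef_pos: [0.5377, -0.0135, 0.0698]
orientation: [0.998, -0.055, 0.001, 0.0]
wrist_force: [-0.8, 0.0, -0.4]
gripper_width: 0.0868
t 3.75 tcp [ 0.5377 -0.0135  0.0698] yaw -6.31 tilt 0.08 F [-0.75  0.   -0.4 ] w 0.0868 q [ 0.5   0.32 -0.65  1.81  0.21  1.09 -1.9 ]
```

View pics/s1.png

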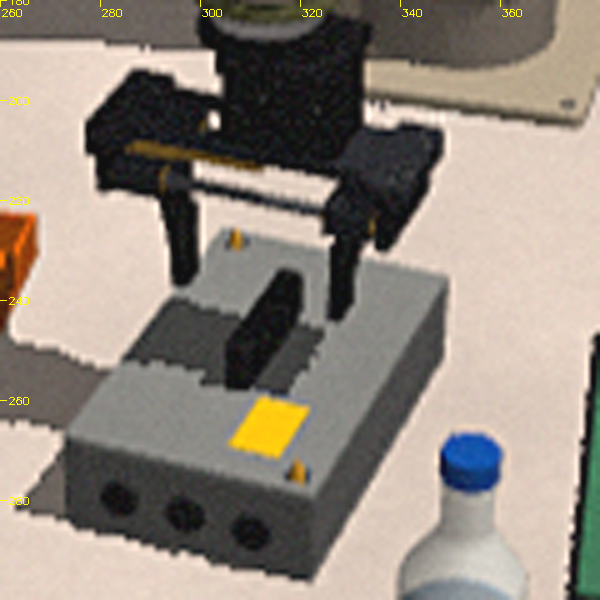

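The fingers at (178,280) and (340,315) in the crop straddle the grip. Closing.

```bash
python3 -m handwheel '[[0,0,-0.2,0,0],[0,0,0,0,0],[0,0,0,0,0],[0,0,0,0,0],[0,0,0,0,0],[0,0,0,0,0]]'; python3 -c "from h import *;st()"
```

```text
time_s: 4.55
eef_pos: [0.5371, -0.0135, 0.067]
orientation: [0.998, -0.055, -0.0, 0.0]
wrist_force: [-0.3, -0.2, -1.0]
gripper_width: 0.035
t 4.55 tcp [ 0.5371 -0.0135  0.067 ] yaw -6.3 tilt 0.01 F [-0.35 -0.23 -1.01] w 0.035 q [ 0.5   0.32 -0.65  1.81  0.22  1.08 -1.91]
```

```bash
python3 -m handwheel '[[0,0,0,0,0],[0,0,0,0,0],[0,0,0,0,0],[0,0,0,0,0]]'; python3 -c "from h import *;st()"
```

```text
time_s: 5.05
eef_pos: [0.5371, -0.0135, 0.067]
orientation: [0.998, -0.055, 0.0, 0.0]
wrist_force: [-0.2, 1.0, 0.3]
gripper_width: 0.0017
t 5.05 tcp [ 0.5371 -0.0135  0.067 ] yaw -6.3 tilt 0.01 F [-0.16  1.02  0.34] w 0.0017 q [ 0.5   0.32 -0.65  1.81  0.22  1.08 -1.91]
```

```bash
python3 -c "
from h import *;st()
crop('scene',260,180,380,300,'s2.png');crop('top',280,180,380,300,'t2.png')"
```

```text
t 5.05 tcp [ 0.5371 -0.0135  0.067 ] yaw -6.3 tilt 0.01 F [-0.16  1.02  0.34] w 0.0017 q [ 0.5   0.32 -0.65  1.81  0.22  1.08 -1.91]
```

View pics/s2.png

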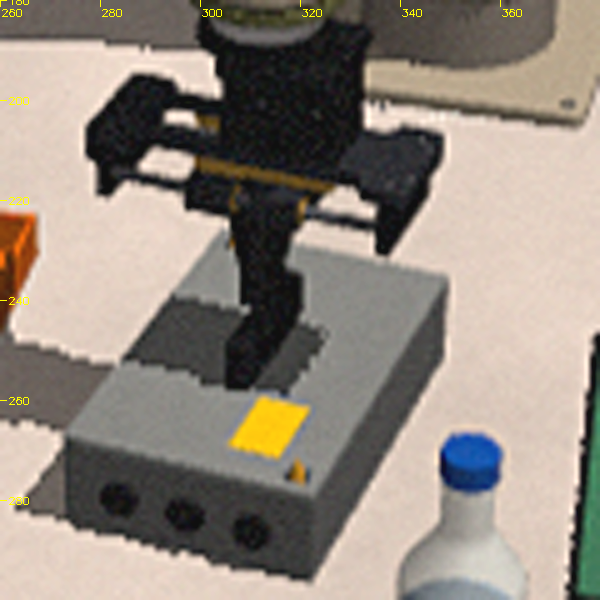

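View pics/t2.png

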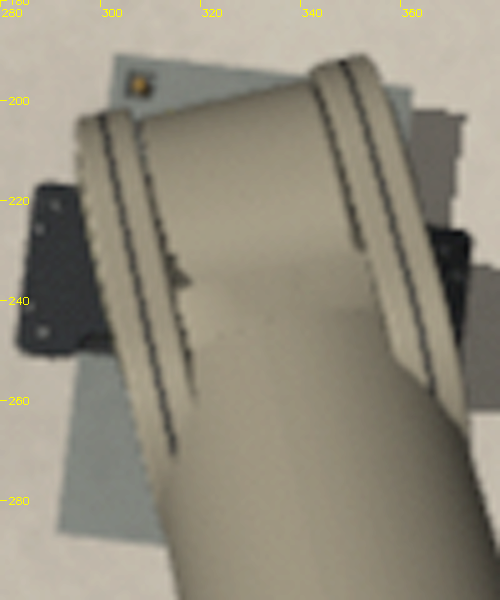

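```bash
python3 -c "
from h import *
S=cal('scene')
for z in (.067,.086,.094,.11,.13): print(z,proj(S,[.537,-.0135,z]))
a=np.radians(-6.3)
for s in(1,-1): print(proj(S,[.537-.05*s*np.sin(a),-.0135+.05*s*np.cos(a),.067]))
"
```

```text
0.067 (np.float64(312.00706836751357), np.float64(247.69036535390745))
0.086 (np.float64(312.08123078444595), np.float64(242.30510288670527))
0.094 (np.float64(312.11276482938547), np.float64(240.01527583311213))
0.11 (np.float64(312.176388694058), np.float64(235.39526444982874))
0.13 (np.float64(312.25697756286786), np.float64(229.54334877033668))
(np.float64(328.03398493283004), np.float64(251.32077276454072))
(np.float64(296.26448329562635), np.float64(244.12436454055165))
```

The closed fingers seem to end above the grip: the tips sit near row 241–243, where the reported TCP would project to about row 250. Checking against the start picture.

```bash
python3 -c "
from h import *
S=cal('scene')
print(proj(S,[.149,-.6065,.191]))
a=np.radians(13.8)
for s in(1,-1): print(proj(S,[.149-.05*s*np.sin(a),-.6065+.05*s*np.cos(a),.191]))
c={'pixels':cv2.imread('pics/scene0.png')[:,:,::-1]}
crop('scene',130,80,230,150,'s0g.png',c)
"
```

```text
(np.float64(181.23287571295685), np.float64(136.13811835150534))
(np.float64(195.09295174663652), np.float64(136.43225762229807))
(np.float64(167.36587117092705), np.float64(135.84383204353986))
```

View pics/s0g.png

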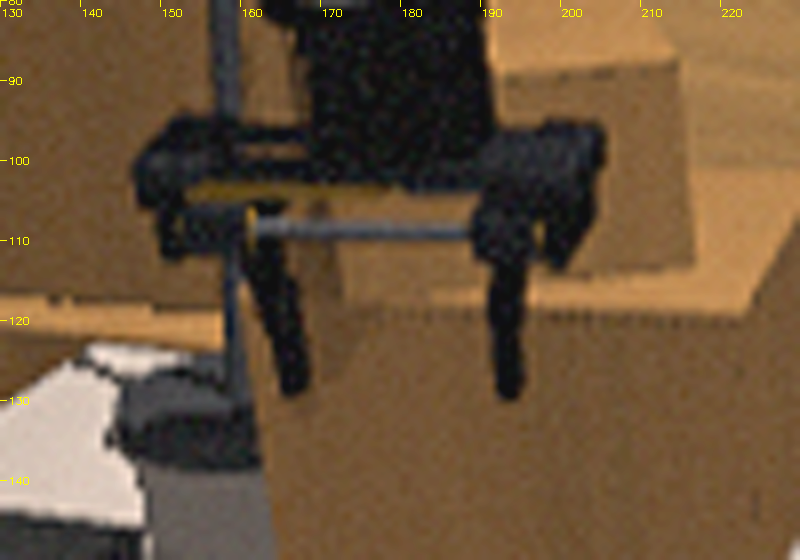

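```bash
python3 -m handwheel '[[0,0,2,0,0],[0,0,2,0,0],[0,0,2,0,0],[0,0,2,0,0],[0,0,2,0,0],[0,0,2,0,0],[0,0,0,0,0],[0,0,0,0,0]]'; python3 -c "
from h import *;st()
S=cal('scene'); print(proj(S,r.sense()['eef_pos']))
crop('scene',260,150,380,290,'s3.png')"
```

```text
time_s: 6.25
eef_pos: [0.5367, -0.0136, 0.1862]
orientation: [0.998, -0.055, -0.0, 0.0]
wrist_force: [0.3, 1.0, 0.3]
gripper_width: 0.0002
t 6.25 tcp [ 0.5367 -0.0136  0.1862] yaw -6.3 tilt 0.05 F [0.26 1.03 0.29] w 0.0002 q [ 0.54  0.2  -0.67  1.67  0.13  1.31 -1.84]
(np.float64(312.5195364619876), np.float64(212.6217783419488))
```

View pics/s3.png

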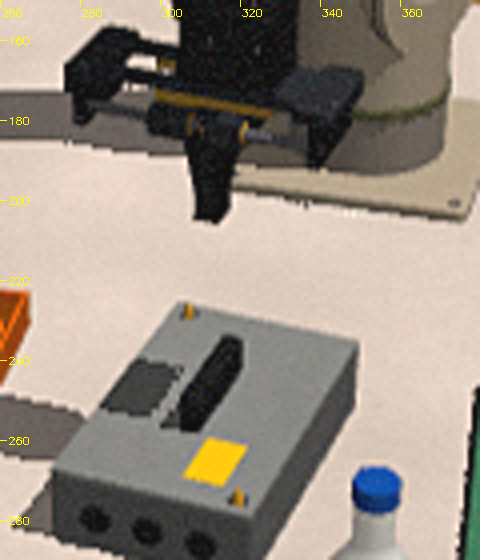

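```bash
python3 -c "
from h import *
T=cal('top');S=cal('scene')
for z in(.14,.18,.22): print(unproj(T,328.5,235,z))
# where along row/col is tip if it's directly above: solve z from scene row
for z in (.186,.20,.21,.215,.22): print(z,proj(S,[.5367,-.0136,z]), unproj(S,311.2,204.3,z))
c={'pixels':r.camera('top')['pixels']};crop('top',270,170,400,300,'t3.png',c)
"
```

```text
[ 0.54751107 -0.01852154  0.14      ]
[ 0.54451968 -0.01785297  0.18      ]
[ 0.54152828 -0.01718439  0.22      ]
0.186 (np.float64(312.4819101967365), np.float64(212.6305796535142)) [ 0.49189728 -0.02923694  0.186     ]
0.2 (np.float64(312.5414355159583), np.float64(208.30510214581943)) [ 0.51583719 -0.02302609  0.2       ]
0.21 (np.float64(312.5843424956579), np.float64(205.18721587422874)) [ 0.53293712 -0.01858977  0.21      ]
0.215 (np.float64(312.6059188607731), np.float64(203.6193438623894)) [ 0.54148708 -0.01637161  0.215     ]
0.22 (np.float64(312.62757776950224), np.float64(202.04547372151853)) [ 0.55003705 -0.01415345  0.22      ]
```

View pics/t3.png

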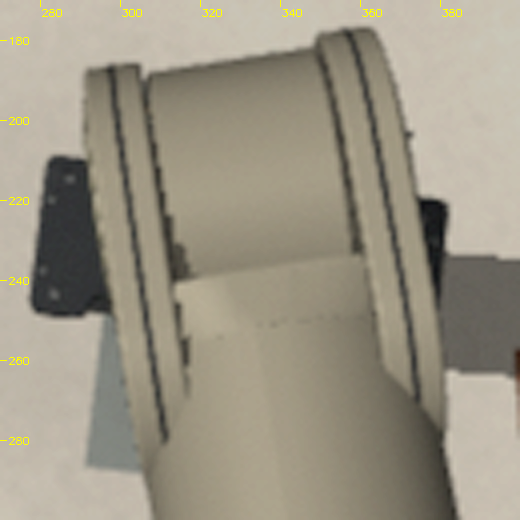

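The real fingertip is about 26 mm above the reported TCP: the tip pixel is (311.5,204.5), the TCP projects to (312.5,212.6), and the lateral fit is right in both views. I'll reopen and go lower by that amount, checking force and picture.

```bash
python3 -m handwheel '[[0,0.2,0,0,8.7],[0,0,0,0,8.7],[0,0,0,0,8.7],[0,0,0,0,8.7],[0,0,0,0,8.7],[0,0,-2.5,0,8.7],[0,0,-2.5,0,8.7],[0,0,-2.5,0,8.7],[0,0,-2.5,0,8.7],[0,0,-2,0,8.7]]'
python3 -m handwheel '[[0,0,-1,0,8.7],[0,0,-0.5,0,8.7],[0,0,-0.5,0,8.7],[0,0,0,0,8.7],[0,0,0,0,8.7]]'
 python3 -c "
from h import *;st()
crop('scene',260,180,380,300,'s4.png')"
```

```text
time_s: 7.75
eef_pos: [0.5368, -0.0115, 0.066]
orientation: [0.998, -0.055, -0.0, 0.0]
wrist_force: [-0.7, -0.9, -0.8]
gripper_width: 0.0853
time_s: 8.38
eef_pos: [0.5374, -0.0115, 0.0474]
orientation: [0.998, -0.055, 0.0, 0.0]
wrist_force: [-0.4, -0.6, 0.5]
gripper_width: 0.0871
t 8.38 tcp [ 0.5374 -0.0115  0.0474] yaw -6.3 tilt 0.04 F [-0.39 -0.6   0.46] w 0.0871 q [ 0.49  0.34 -0.65  1.83  0.24  1.04 -1.93]
```

View pics/s4.png

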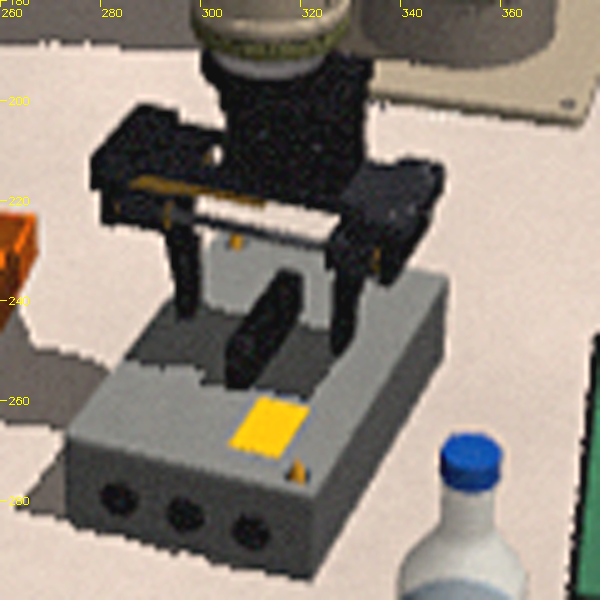

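The tips now sit below the grip's top, at (328,250) and (297,243). A little lower, then close.

```bash
python3 -m handwheel '[[0,0,-0.3,0,8.7],[0,0,-0.1,0,8.7],[0,0,0,0,0],[0,0,0,0,0],[0,0,0,0,0],[0,0,0,0,0],[0,0,0,0,0],[0,0,0,0,0],[0,0,0,0,0],[0,0,0,0,0]]'
 python3 -c "
from h import *;st()
crop('scene',260,180,380,300,'s5.png')"
```

```text
time_s: 9.68
eef_pos: [0.5371, -0.0115, 0.043]
orientation: [0.998, -0.055, 0.0, 0.0]
wrist_force: [-0.2, 0.8, 0.2]
gripper_width: 0.0158
t 9.68 tcp [ 0.5371 -0.0115  0.043 ] yaw -6.3 tilt 0.0 F [-0.22  0.81  0.2 ] w 0.0158 q [ 0.49  0.35 -0.64  1.83  0.24  1.04 -1.93]
```

View pics/s5.png

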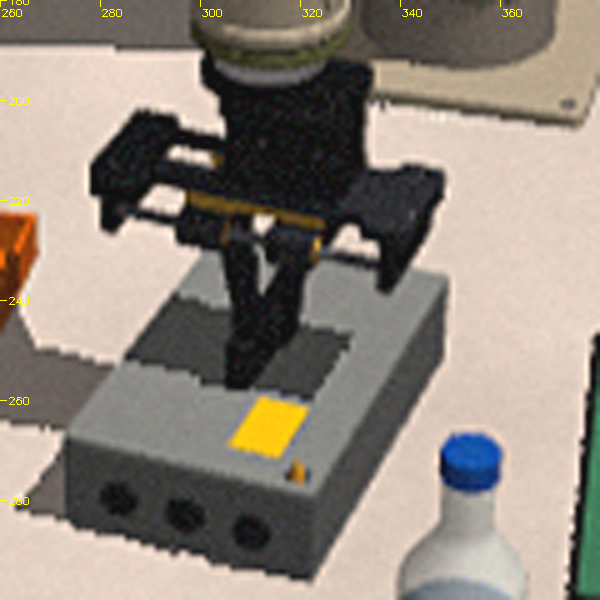

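Gripped at 15.8 mm. Lifting straight up.

```bash
python3 -m handwheel '[[0,0,0.3,0,0],[0,0,0.5,0,0],[0,0,0.7,0,0],[0,0,1,0,0],[0,0,1.5,0,0],[0,0,1.5,0,0],[0,0,1.5,0,0],[0,0,1,0,0],[0,0,0,0,0]]'
 python3 -c "
from h import *;st()
crop('scene',260,160,380,300,'s6.png')
T=cal('top');print(unproj(T,254,126,.2),unproj(T,220,257,0.003))"
```

```text
time_s: 10.85
eef_pos: [0.5376, -0.0115, 0.1238]
orientation: [0.998, -0.055, 0.001, 0.0]
wrist_force: [-0.6, 0.1, -2.4]
gripper_width: 0.0157
t 10.85 tcp [ 0.5376 -0.0115  0.1238] yaw -6.31 tilt 0.08 F [-0.6   0.07 -2.44] w 0.0157 q [ 0.52  0.26 -0.67  1.75  0.17  1.19 -1.87]
[0.78232499 0.14708986 0.2       ] [0.49887951 0.26145998 0.003     ]
```

View pics/s6.png

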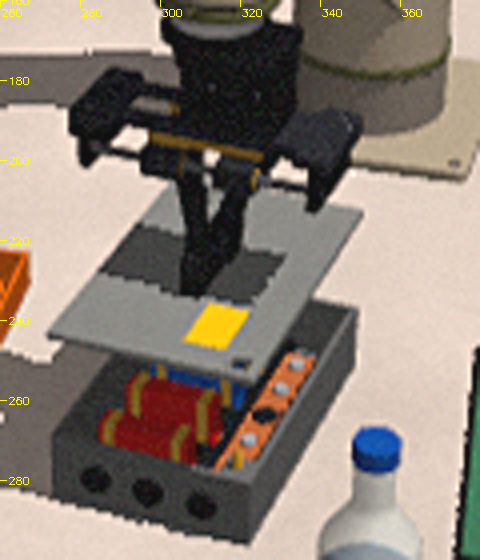

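The cover is up and level, force -2.4 N. Red fuses show below at (295,405) and (150,435) in the crop, with a blue one behind. Carrying it to the mat.

```bash
python3 -m handwheel '[[-0.3,2.5,0,1,0],[-0.4,3,0,1.3,0],[-0.4,3,0,1.3,0],[-0.4,3,0,1.3,0],[-0.4,3,0,1.3,0],[-0.4,3,0,1.3,0],[-0.4,3,0,1.3,0],[-0.4,3,0,1.3,0],[-0.4,2.5,0,1.3,0],[-0.2,1.7,0,0.6,0]]'
python3 -m handwheel '[[0,0,0,0,0],[0,0,0,0,0],[0,0,-2,0,0],[0,0,-2,0,0],[0,0,-2,0,0],[0,0,-2,0,0],[0,0,-2,0,0],[0,0,-1.5,0,0],[0,0,0,0,0],[0,0,0,0,0]]'
 python3 -c "
from h import *;st()
crop('scene',340,180,460,320,'s7.png')"
```

```text
time_s: 12.2
eef_pos: [0.4985, 0.2685, 0.1229]
orientation: [0.999, 0.052, -0.0, -0.0]
wrist_force: [-0.2, 0.1, -2.3]
gripper_width: 0.0156
time_s: 13.45
eef_pos: [0.5005, 0.2659, 0.0085]
orientation: [0.999, 0.05, 0.0, -0.0]
wrist_force: [0.4, -0.3, -2.4]
gripper_width: 0.0155
t 13.45 tcp [0.5005 0.2659 0.0085] yaw 5.7 tilt 0.05 F [ 0.36 -0.34 -2.41] w 0.0155 q [ 0.05  0.5  -0.76  1.78  0.4   1.03 -2.33]
```

View pics/s7.png

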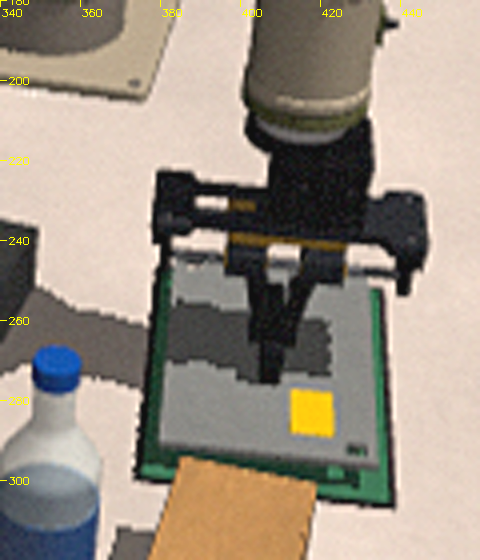

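The cover hangs centred over the mat. Lowering gently to contact.

```bash
python3 -m handwheel '[[0,0,-0.6,0,0],[0,0,-0.5,0,0],[0,0,-0.3,0,0],[0,0,-0.2,0,0],[0,0,0,0,0],[0,0,0,0,0]]'; python3 -c "from h import *;st()"; python3 -m handwheel '[[0,0,-0.1,0,0],[0,0,-0.1,0,0],[0,0,0,0,0],[0,0,0,0,0]]';python3 -c "from h import *;st()"
```

```text
time_s: 14.25
eef_pos: [0.5001, 0.2656, -0.0079]
orientation: [0.999, 0.05, 0.0, -0.0]
wrist_force: [-0.2, 0.1, -2.4]
gripper_width: 0.0157
t 14.25 tcp [ 0.5001  0.2656 -0.0079] yaw 5.7 tilt 0.01 F [-0.24  0.13 -2.36] w 0.0157 q [ 0.04  0.52 -0.75  1.79  0.41  1.   -2.34]
time_s: 14.75
eef_pos: [0.5001, 0.2655, -0.01]
orientation: [0.999, 0.05, 0.0, 0.0]
wrist_force: [-0.5, -0.7, -2.2]
gripper_width: 0.0161
t 14.75 tcp [ 0.5001  0.2655 -0.01  ] yaw 5.7 tilt 0.01 F [-0.48 -0.68 -2.16] w 0.0161 q [ 0.04  0.52 -0.75  1.79  0.42  1.   -2.34]
```

```bash
python3 -m handwheel '[[0,0,-0.1,0,0],[0,0,-0.05,0,0],[0,0,0,0,0],[0,0,0,0,0]]';python3 -c "from h import *;st()"
```

```text
time_s: 15.25
eef_pos: [0.5004, 0.2655, -0.0106]
orientation: [0.999, 0.05, 0.0, 0.0]
wrist_force: [-3.7, -2.8, 9.4]
gripper_width: 0.0157
t 15.25 tcp [ 0.5004  0.2655 -0.0106] yaw 5.69 tilt 0.05 F [-3.75 -2.78  9.38] w 0.0157 q [ 0.04  0.52 -0.75  1.79  0.42  0.99 -2.35]
```

Contact, as predicted. Releasing, rising and looking.

```bash
python3 -m handwheel '[[0,0,0.1,0,0],[0,0,0,0,8.7],[0,0,0,0,8.7],[0,0,0,0,8.7],[0,0,0,0,8.7],[0,0,0,0,8.7],[0,0,1,0,8.7],[0,0,2,0,8.7],[0,0,3,0,8.7],[0,0,4,0,8.7]]'
python3 -m handwheel '[[0,0,4,0,8.7],[0,-4,2,0,8.7],[0,-4,0,0,8.7],[0,-5,0,0,8.7],[0,-5,0,-2,8.7],[0,-5,0,-2,8.7],[0,-5,0,-2,8.7],[0,-5,0,-2,8.7],[0,-5,0,-2,8.7],[0,-5,0,-2,8.7]]'
 python3 -c "
from h import *;st()
crop('top',170,180,370,320,'t8.png');crop('scene',270,210,450,320,'s8.png')"
```

```text
time_s: 16.5
eef_pos: [0.4998, 0.2655, 0.0914]
orientation: [0.999, 0.05, -0.0, 0.0]
wrist_force: [1.1, 0.7, -0.3]
gripper_width: 0.0862
time_s: 17.75
eef_pos: [0.5003, -0.1658, 0.1513]
orientation: [0.998, -0.055, 0.001, 0.0]
wrist_force: [0.2, 0.9, 0.7]
gripper_width: 0.0869
t 17.75 tcp [ 0.5003 -0.1658  0.1513] yaw -6.33 tilt 0.12 F [0.2  0.86 0.7 ] w 0.0869 q [ 0.75  0.19 -0.57  1.75  0.11  1.23 -1.53]
```

View pics/t8.png

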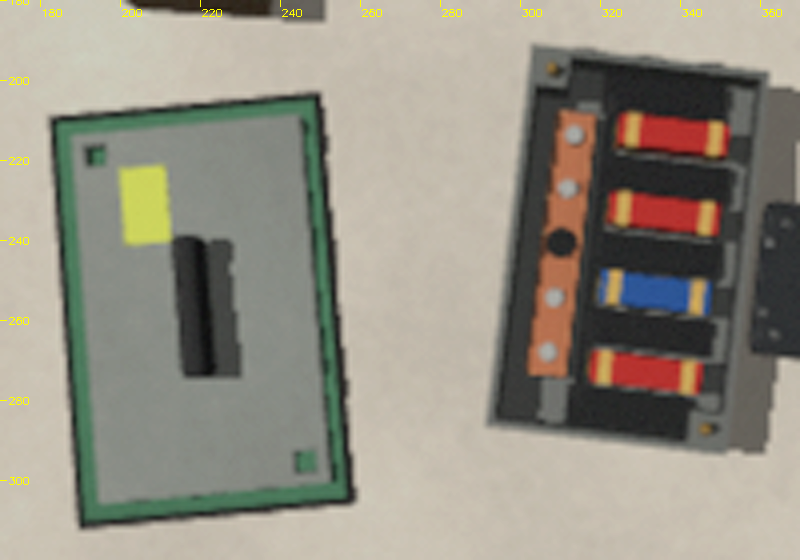

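View pics/s8.png

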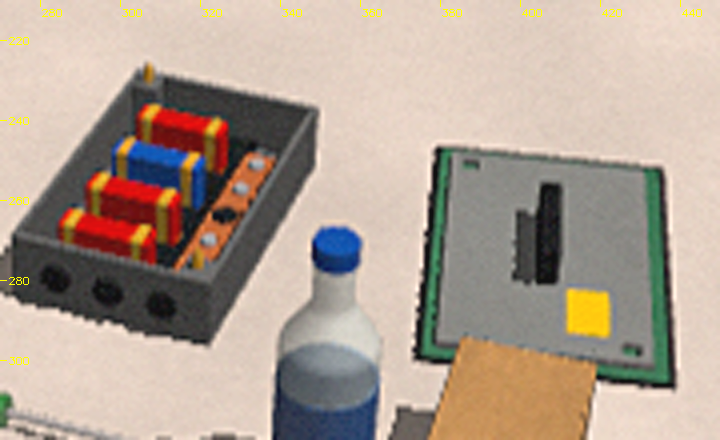

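The cover lies flat on the mat. The box holds three red fuses, at about (337,213), (335,233) and (331,272) in the top view, and the blue one at (334,252) stays. Computing fuse positions and moves.

```bash
python3 -c "
from h import *
T=cal('top');S=cal('scene')
H=np.array([.537,-.0147]);a=np.radians(-6.35);R=np.array([[np.cos(a),-np.sin(a)],[np.sin(a),np.cos(a)]])
tp=[(671,136),(664,213),(655,292),(645,371)]
sc=[(107,236),(134,193),(160,160),(183,123)] # rough fuse top centres, k=4 +270,+210
for b,p,q in zip((75,25,-25,-75),tp,sc):
    u=(170+p[0]/4-.5,180+p[1]/4-.5); v=(270+q[0]/4-.5,210+q[1]/4-.5)
    X=tri(T,u,S,v)
    print(b,(H+R@[b,-20]*np.array(.001)).round(4) if 0 else (H+R@np.array([b,-20])*.001).round(4),unproj(T,*u,.048).round(4),X[0].round(4),X[1].round(4))
"
```

```text
75 [ 0.6093 -0.0429] [ 0.6087 -0.0418  0.048 ] [ 0.6098 -0.0414  0.0374] 0.0016
25 [ 0.5596 -0.0373] [ 0.5601 -0.0376  0.048 ] [ 0.5602 -0.0361  0.0424] 0.0033
-25 [ 0.5099 -0.0318] [ 0.5106 -0.0321  0.048 ] [ 0.5104 -0.0302  0.04  ] 0.0043
-75 [ 0.4602 -0.0263] [ 0.4614 -0.026   0.048 ] [ 0.461  -0.0246  0.043 ] 0.0032
```

Turning the jaws along x and going over the first red fuse.

```bash
python3 -m handwheel '[[1.2,1.4,0,-10,4],[1.2,1.4,0,-10,4],[1.2,1.4,0,-10,4],[1.2,1.4,0,-10,4],[1.2,1.4,0,-10,4],[1.2,1.4,0,-10,4],[1.2,1.4,0,-10,4],[1.2,1.4,0,-10,4],[1.3,1.2,0,-10,4],[0,0,0,0,4]]'
python3 -m handwheel '[[0,0,-2,0,4],[0,0,-2,0,4],[0,0,-1.5,0,4],[0,0,0,0,4],[0,0,0,0,4]]'
 python3 -c "
from h import *;st()
crop('scene',250,170,370,310,'s9.png')"
```

```text
time_s: 19.2
eef_pos: [0.5621, -0.0765, 0.1158]
orientation: [0.824, -0.565, -0.038, 0.011]
wrist_force: [-0.4, 0.6, -0.6]
gripper_width: 0.0399
time_s: 19.82
eef_pos: [0.5622, -0.0796, 0.0614]
orientation: [0.823, -0.567, -0.037, 0.01]
wrist_force: [0.1, 0.1, 0.2]
gripper_width: 0.0398
t 19.82 tcp [ 0.5622 -0.0796  0.0614] yaw -69.18 tilt 4.44 F [0.06 0.11 0.22] w 0.0398 q [-0.24  0.39  0.38  1.71 -0.17  1.15 -2.57]
```

View pics/s9.png

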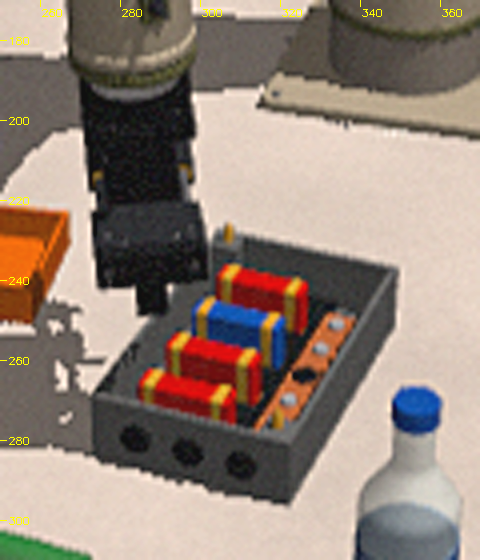

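The wrist joint reached its limit turning that way (j7 at -2.57), so I'll go up and turn the other way (+).

```bash
python3 -m handwheel '[[0,-1,4,0,4],[0,-1,4,10,4],[0,0,0,10,4],[0,0,0,10,4],[0,0,0,10,4],[0,0,0,10,4],[0,0,0,10,4],[0,0,0,0,4],[0,0,0,0,4]]'
 python3 -c "from h import *;st()"
```

```text
time_s: 21.0
eef_pos: [0.5619, -0.0998, 0.141]
orientation: [0.996, -0.081, -0.027, 0.028]
wrist_force: [-0.7, -0.9, -0.3]
gripper_width: 0.04
t 21.0 tcp [ 0.5619 -0.0998  0.141 ] yaw -9.42 tilt 4.46 F [-0.69 -0.86 -0.33] w 0.04 q [-0.16  0.29  0.26  1.64 -0.02  1.27 -1.63]
```

```bash
python3 -c "
from h import *
from scipy.spatial.transform import Rotation as Ro
M=Ro.from_quat(r.sense()['orientation']).as_matrix(); print(M.round(3)); print('down in tool axes',M.T@[0,0,-1])"
```

```text
[[ 0.985 -0.161 -0.059]
 [-0.164 -0.985 -0.051]
 [-0.05   0.06  -0.997]]
down in tool axes [ 0.04962334 -0.05994914  0.99696721]
```

The saturated move left a 4.5° tool tilt. I'll turn to the other side first and see whether the tilt persists.

```bash
python3 -m handwheel '[[0,0,2,10,4],[0,0,2,10,4],[0,0,2,10,4],[0,0,0,10,4],[0,0,0,10,4],[0,0,0,10,4],[0,0,0,10,4],[0,0,0,10,4],[0,0,0,10,4],[0,0,0,0,4]]'
cat >> h.py <<'E'
def tl():
    from scipy.spatial.transform import Rotation as Ro
    M=Ro.from_quat(r.sense()['orientation']).as_matrix(); print('toolz world',M[:,2].round(4),'down in tool',(-M[2]).round(4))
E
 python3 -c "from h import *;st();tl()"
```

```text
time_s: 22.25
eef_pos: [0.5617, -0.1001, 0.2008]
orientation: [0.762, 0.647, 0.0, 0.039]
wrist_force: [-0.5, 0.5, -0.7]
gripper_width: 0.0399
t 22.25 tcp [ 0.5617 -0.1001  0.2008] yaw 80.57 tilt 4.49 F [-0.52  0.49 -0.69] w 0.0399 q [-0.04  0.15  0.11  1.66  0.04  1.27 -0.11]
toolz world [ 0.0513 -0.0592 -0.9969] down in tool [ 0.05   -0.0603  0.9969]
```

The tilt persists. I'll try to shed it: when a pose is out of reach the arm lets the tool lean, so I'll push inward past the near limit, where the lean opposes the present one. First to the free space at azimuth -49°.

```bash
python3 -m handwheel '[[-3,-2.6,0.5,0,4],[-3,-2.6,0.5,0,4],[-3,-2.6,0.5,0,4],[-3,-2.6,0.5,0,4],[-3,-2.6,0.5,0,4],[-3,-2.6,0.5,0,4],[-3,-2.6,0.5,0,4],[-3,-2.6,0.5,0,4],[-3,-2.6,0,0,4],[0,0,0,0,4]]'
 python3 -c "from h import *;st();tl()"
```

```text
time_s: 23.5
eef_pos: [0.2898, -0.3354, 0.241]
orientation: [0.764, 0.644, 0.001, 0.039]
wrist_force: [-0.1, 0.7, -0.4]
gripper_width: 0.0399
t 23.5 tcp [ 0.2898 -0.3354  0.241 ] yaw 80.18 tilt 4.52 F [-0.07  0.66 -0.42] w 0.0399 q [ 0.25 -0.22  0.43  1.92  0.11  1.35  0.49]
toolz world [ 0.0518 -0.0594 -0.9969] down in tool [ 0.0498 -0.0611  0.9969]
```

```bash
for i in 1 2; do python3 -m handwheel '[[-1.3,1.5,0,0,4],[-1.3,1.5,0,0,4],[0,0,0,0,4]]' >/dev/null; 
 python3 -c "from h import *;st();tl()"; done
```

```text
t 23.88 tcp [ 0.2662 -0.3028  0.2408] yaw 80.67 tilt 4.52 F [ 0.35 -0.78 -0.11] w 0.0399 q [ 0.26 -0.32  0.38  1.99  0.14  1.37  0.44]
toolz world [ 0.0521 -0.059  -0.9969] down in tool [ 0.0499 -0.0609  0.9969]
t 24.25 tcp [ 0.2403 -0.2735  0.2408] yaw 80.73 tilt 4.53 F [ 0.73 -1.07 -0.11] w 0.0401 q [ 0.27 -0.42  0.33  2.06  0.15  1.41  0.39]
toolz world [ 0.0522 -0.0593 -0.9969] down in tool [ 0.0503 -0.061   0.9969]
```

```bash
for i in 1 2 3; do python3 -m handwheel '[[-1,1.15,0,0,4],[0,0,0,0,4]]' >/dev/null; 
 python3 -c "from h import *;st();tl()"; done
```

```text
t 24.5 tcp [ 0.2296 -0.2618  0.2406] yaw 80.78 tilt 4.49 F [-0.25  0.91 -0.44] w 0.04 q [ 0.29 -0.45  0.3   2.08  0.15  1.42  0.38]
toolz world [ 0.0513 -0.0591 -0.9969] down in tool [ 0.0502 -0.0601  0.9969]
t 24.75 tcp [ 0.2197 -0.2507  0.2406] yaw 80.77 tilt 4.52 F [-0.53 -0.29  0.72] w 0.04 q [ 0.33 -0.49  0.26  2.1   0.14  1.43  0.39]
toolz world [ 0.0515 -0.0595 -0.9969] down in tool [ 0.0506 -0.0603  0.9969]
t 25.0 tcp [ 0.2093 -0.2399  0.2406] yaw 80.64 tilt 4.52 F [ 0.2  -0.26  0.3 ] w 0.0401 q [ 0.49 -0.5   0.14  2.12  0.09  1.43  0.44]
toolz world [ 0.0509 -0.0601 -0.9969] down in tool [ 0.0511 -0.0599  0.9969]
```

j2 is now at its stop. A few more inward steps.

```bash
for i in 1 2 3; do python3 -m handwheel '[[-1,1.15,0,0,4],[0,0,0,0,4]]' >/dev/null; 
 python3 -c "from h import *;st();tl()"; done
```

```text
t 25.25 tcp [ 0.2034 -0.2351  0.2428] yaw 80.55 tilt 4.72 F [ 0.03 -0.98 -0.36] w 0.04 q [ 0.68 -0.5   0.01  2.13  0.02  1.43  0.52]
toolz world [ 0.0535 -0.0625 -0.9966] down in tool [ 0.053  -0.0629  0.9966]
t 25.5 tcp [ 0.1994 -0.2305  0.2431] yaw 80.61 tilt 4.48 F [-0.18  0.23  0.16] w 0.0402 q [ 0.87 -0.5  -0.12  2.13 -0.05  1.43  0.61]
toolz world [ 0.0508 -0.0594 -0.9969] down in tool [ 0.0504 -0.0597  0.9969]
t 25.75 tcp [ 0.1973 -0.2261  0.2422] yaw 80.83 tilt 3.87 F [-0.12 -0.37  0.21] w 0.0399 q [ 0.99 -0.5  -0.2   2.12 -0.09  1.44  0.66]
toolz world [ 0.0442 -0.051  -0.9977] down in tool [ 0.0434 -0.0517  0.9977]
```

It's working: the tilt is shrinking in the right direction. Continuing, watching.

```bash
for i in 1 2 3; do python3 -m handwheel '[[-1,1.15,0,0,4],[0,0,0,0,4]]' >/dev/null; 
 python3 -c "from h import *;st();tl()"; done
```

```text
t 26.0 tcp [ 0.1949 -0.2222  0.2411] yaw 80.94 tilt 3.21 F [0.12 0.07 0.12] w 0.0398 q [ 0.99 -0.5  -0.2   2.13 -0.09  1.45  0.66]
toolz world [ 0.037  -0.0419 -0.9984] down in tool [ 0.0356 -0.0432  0.9984]
t 26.25 tcp [ 0.192  -0.2189  0.24  ] yaw 80.89 tilt 2.57 F [-0.85 -0.31 -0.39] w 0.04 q [ 0.99 -0.5  -0.2   2.13 -0.1   1.46  0.66]
toolz world [ 0.0295 -0.0339 -0.999 ] down in tool [ 0.0288 -0.0344  0.999 ]
t 26.5 tcp [ 0.1893 -0.2156  0.239 ] yaw 80.88 tilt 1.94 F [ 0.07 -0.39  0.6 ] w 0.0399 q [ 0.99 -0.5  -0.2   2.13 -0.1   1.47  0.66]
toolz world [ 0.022  -0.0256 -0.9994] down in tool [ 0.0218 -0.0258  0.9994]
```

```bash
for i in 1 2 3; do python3 -m handwheel '[[-1,1.15,0,0,4],[0,0,0,0,4]]' >/dev/null; 
 python3 -c "from h import *;st();tl()"; done
```

```text
t 26.75 tcp [ 0.1866 -0.2122  0.2379] yaw 80.89 tilt 1.3 F [-0.39 -0.93  0.7 ] w 0.04 q [ 0.99 -0.5  -0.21  2.13 -0.1   1.48  0.66]
toolz world [ 0.0146 -0.0174 -0.9997] down in tool [ 0.0148 -0.0172  0.9997]
t 27.0 tcp [ 0.1841 -0.2087  0.2368] yaw 80.9 tilt 0.67 F [ 0.12 -0.11 -0.54] w 0.0401 q [ 0.99 -0.5  -0.21  2.13 -0.1   1.49  0.66]
toolz world [ 0.0072 -0.0091 -0.9999] down in tool [ 0.0079 -0.0086  0.9999]
t 27.25 tcp [ 0.1815 -0.2053  0.2357] yaw 80.9 tilt 0.05 F [-1.1  -0.03  0.49] w 0.04 q [ 0.99 -0.5  -0.21  2.14 -0.1   1.5   0.66]
toolz world [-2.e-04 -9.e-04 -1.e+00] down in tool [1.e-03 1.e-04 1.e+00]
```

The tilt is gone (0.05°). Back over the first red fuse with yaw 83.6.

```bash
python3 -m handwheel '[[4.2,1.6,0,0.3,4],[4.2,1.6,0,0.3,4],[4.2,1.6,0,0.3,4],[4.2,1.6,0,0.3,4],[4.2,1.6,-1,0.3,4],[4.2,1.6,-1,0.3,4],[4.2,1.6,-1,0.3,4],[4.2,1.6,-1,0.3,4],[4.2,1.6,-2,0.3,4],[4.2,1.6,-2,0,4]]'
python3 -m handwheel '[[0,0,0,0,4],[0,0,0,0,4]]'
 python3 -c "from h import *;st();tl()"
```

```text
time_s: 28.5
eef_pos: [0.6031, -0.0452, 0.1548]
orientation: [0.746, 0.666, -0.0, 0.0]
wrist_force: [-0.7, -0.7, 1.1]
gripper_width: 0.0398
time_s: 28.75
eef_pos: [0.6013, -0.0455, 0.1558]
orientation: [0.745, 0.667, -0.0, 0.0]
wrist_force: [-0.4, -0.8, -0.2]
gripper_width: 0.0397
t 28.75 tcp [ 0.6013 -0.0455  0.1558] yaw 83.6 tilt 0.06 F [-0.41 -0.79 -0.24] w 0.0397 q [ 0.59  0.4  -0.76  1.54  0.28  1.31 -0.31]
toolz world [-4.e-04 -9.e-04 -1.e+00] down in tool [1.e-03 3.e-04 1.e+00]
```

```bash
python3 -m handwheel '[[0.75,0.35,-2,0,4],[0,0,-3,0,4],[0,0,-3,0,4],[0,0,-3,0,4],[0,0,-1,0,4],[0,0,0,0,4],[0,0,0,0,4]]'
 python3 -c "
from h import *;st()
crop('scene',260,200,360,300,'s10.png');crop('top',280,180,400,300,'t10.png')"
```

```text
time_s: 29.62
eef_pos: [0.6099, -0.042, 0.0372]
orientation: [0.746, 0.666, 0.0, 0.001]
wrist_force: [-0.4, -0.2, 0.4]
gripper_width: 0.04
t 29.62 tcp [ 0.6099 -0.042   0.0372] yaw 83.59 tilt 0.15 F [-0.45 -0.2   0.36] w 0.04 q [ 0.54  0.53 -0.71  1.64  0.38  1.11 -0.38]
```

View pics/s10.png

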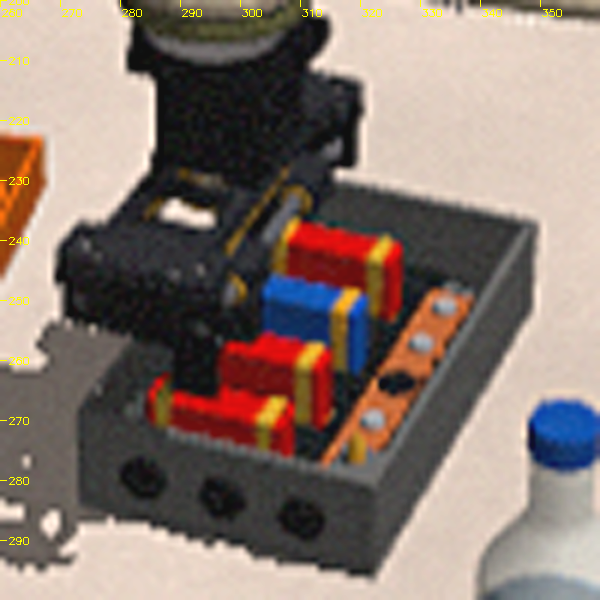

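View pics/t10.png

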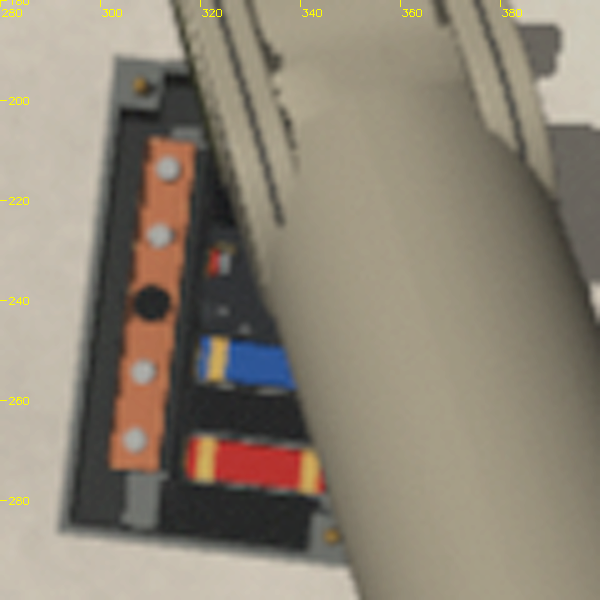

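```bash
python3 -c "
from h import *
S=cal('scene');p=np.array([.6099,-.042,.063]);a=np.radians(-6.4);d=np.array([np.cos(a),np.sin(a),0])
for o in(-.035,-.02,0,.02,.035): print(o,np.round(proj(S,p+o*d),1))
print(np.round(proj(S,[.6087,-.0418,.048]),1))
for z in (.063,.09,.12,.16):print(z,np.round(proj(S,[.6099,-.042,z]),1))
"
python3 - <<'E'
import sys; sys.path.insert(0,'.')
from h import *
crop('scene',265,225,325,285,'s11.png')
E
```

```text
-0.035 [300.4 254.7]
-0.02 [298.4 257.5]
0 [295.7 261.2]
0.02 [293.  265.1]
0.035 [290.9 268. ]
[295.9 265.3]
0.063 [295.7 261.2]
0.09 [295.7 253.4]
0.12 [295.6 244.6]
0.16 [295.5 232.4]
```

View pics/s11.png

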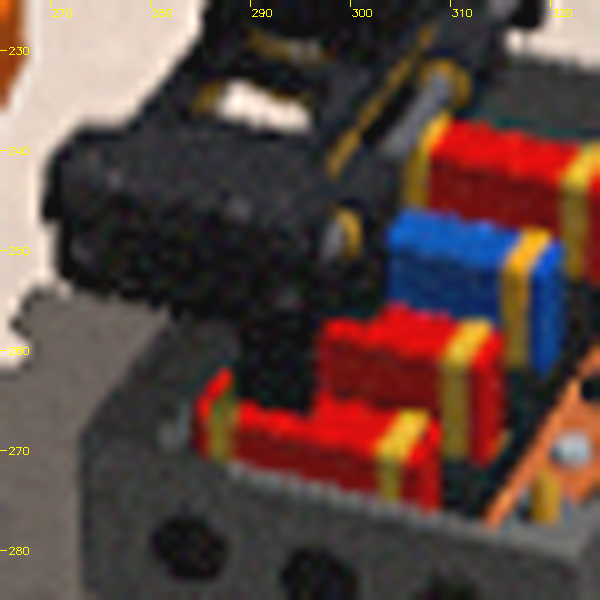

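The near finger's tip shows at about (292,265), where the fuse's near side should lie; the prediction was (293,265). Descending slowly with force checks.

```bash
python3 -m handwheel '[[-0.1,0,-0.7,0,4],[0,0,-0.5,0,4],[0,0,0,0,4]]'; python3 -m handwheel '[[0,0,-0.5,0,4],[0,0,-0.4,0,4],[0,0,0,0,4]]'
 python3 -c "
from h import *;st()
crop('scene',265,225,325,285,'s12.png')"
```

```text
time_s: 30.2
eef_pos: [0.6076, -0.0419, 0.0231]
orientation: [0.745, 0.667, -0.001, 0.0]
wrist_force: [-0.1, -0.0, 0.2]
gripper_width: 0.0398
time_s: 30.58
eef_pos: [0.6078, -0.0418, 0.0144]
orientation: [0.745, 0.667, -0.001, 0.0]
wrist_force: [0.1, 0.7, 1.4]
gripper_width: 0.0403
t 30.57 tcp [ 0.6078 -0.0418  0.0144] yaw 83.6 tilt 0.07 F [0.08 0.66 1.39] w 0.0403 q [ 0.53  0.56 -0.7   1.66  0.4   1.07 -0.4 ]
```

View pics/s12.png

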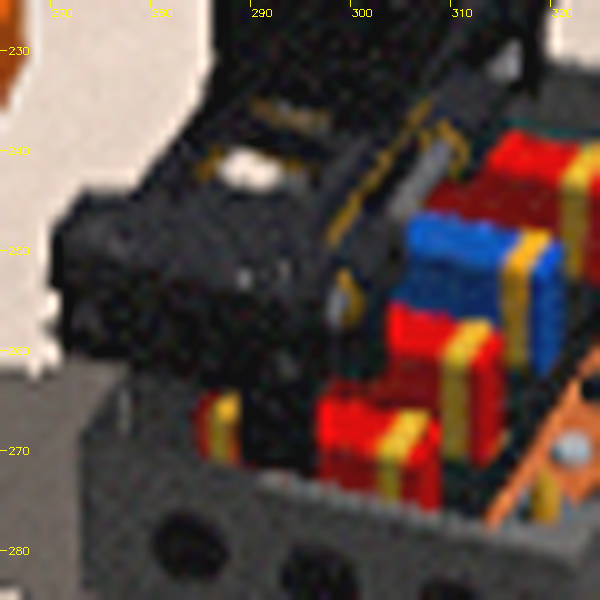

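The near finger is in front of the fuse, no contact. Down further and close.

```bash
python3 -m handwheel '[[0,0,-0.7,0,4],[0,0,-0.6,0,4],[0,0,-0.4,0,4],[0,0,0,0,4],[0,0,0,0,0],[0,0,0,0,0],[0,0,0,0,0],[0,0,0,0,0],[0,0,0,0,0]]'
 python3 -c "
from h import *;st()"
```

```text
time_s: 31.75
eef_pos: [0.6083, -0.0419, -0.002]
orientation: [0.745, 0.667, -0.0, 0.001]
wrist_force: [0.8, -0.2, 1.6]
gripper_width: 0.0195
t 31.75 tcp [ 0.6083 -0.0419 -0.002 ] yaw 83.6 tilt 0.08 F [ 0.83 -0.23  1.57] w 0.0195 q [ 0.53  0.58 -0.69  1.67  0.41  1.05 -0.41]
```

```bash
python3 -m handwheel '[[0,0,0.5,0,0],[0,0,1.5,0,0],[0,0,2,0,0],[0,0,2.5,0,0],[0,0,2.5,0,0],[0,0,1.5,0,0],[0,0,0,0,0]]'
 python3 -c "
from h import *;st()
crop('scene',260,190,360,290,'s13.png')"
```

```text
time_s: 32.62
eef_pos: [0.6088, -0.0419, 0.1043]
orientation: [0.745, 0.667, 0.0, 0.001]
wrist_force: [-0.0, 0.6, -1.9]
gripper_width: 0.0199
t 32.62 tcp [ 0.6088 -0.0419  0.1043] yaw 83.6 tilt 0.17 F [-0.01  0.62 -1.86] w 0.0199 q [ 0.57  0.46 -0.74  1.58  0.33  1.22 -0.35]
```

View pics/s13.png

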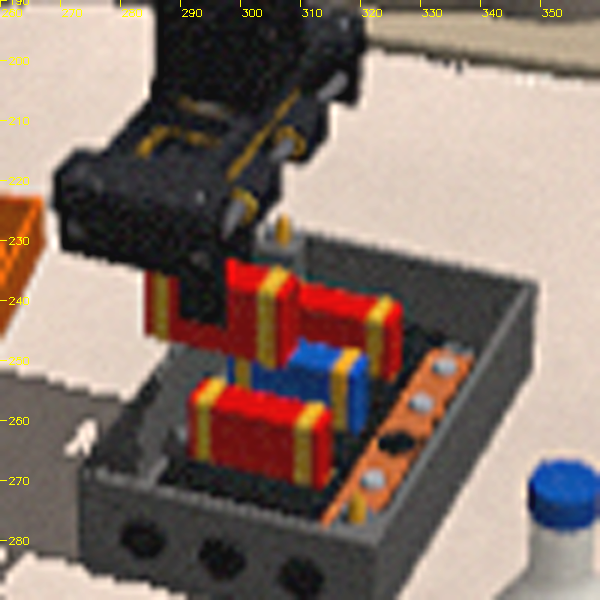

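Lifted cleanly. To the tray, turning to lay it along the tray's x.

```bash
python3 -m handwheel '[[-1,-2.6,0,0,0],[-2,-2.6,0,-9,0],[-2,-2.6,0,-10,0],[-2,-2.6,0,-10,0],[-2,-2.6,0,-10,0],[-2,-2.6,0,-10,0],[-2,-2.6,0,-10,0],[-2,-2.5,0,-10,0],[-1.3,0,0,-10,0],[0,0,0,0,0]]'
 python3 -c "
from h import *;st()"
```

```text
time_s: 33.92
eef_pos: [0.4439, -0.249, 0.1019]
orientation: [0.999, 0.04, -0.001, -0.0]
wrist_force: [-0.2, 1.0, -0.7]
gripper_width: 0.0197
t 33.92 tcp [ 0.4439 -0.249   0.1019] yaw 4.6 tilt 0.17 F [-0.19  0.99 -0.71] w 0.0197 q [ 0.86  0.19 -0.48  1.85  0.1   1.12 -1.15]
```

```bash
python3 -m handwheel '[[0.2,0,-2.5,0,0],[0,0,-2.5,0,0],[0,0,-2.5,0,0],[0,0,-1.5,0,0],[0,0,-1,0,0],[0,0,-0.5,0,0],[0,0,0,0,0],[0,0,0,0,0]]'
 python3 -c "
from h import *;st()"
```

```text
time_s: 34.92
eef_pos: [0.4475, -0.2491, -0.0016]
orientation: [0.999, 0.04, -0.0, 0.0]
wrist_force: [0.5, 0.2, -1.6]
gripper_width: 0.0197
t 34.92 tcp [ 0.4475 -0.2491 -0.0016] yaw 4.61 tilt 0.05 F [ 0.55  0.25 -1.6 ] w 0.0197 q [ 0.82  0.33 -0.46  1.94  0.18  0.92 -1.21]
```

```bash
python3 -m handwheel '[[0,0,-0.3,0,0],[0,0,0,0,0],[0,0,0,0,4],[0,0,0,0,4],[0,0,0,0,4],[0,0,2,0,4],[0,0,4,0,4],[0,0,4,0,4],[0,0,3,0,4],[0,0,0,0,4]]'
 python3 -c "
from h import *;st()
crop('scene',180,170,300,260,'s14.png');crop('top',390,240,490,310,'t14.png')"
```

```text
time_s: 36.17
eef_pos: [0.4485, -0.2496, 0.1272]
orientation: [0.999, 0.04, 0.001, 0.001]
wrist_force: [0.4, 0.2, -0.7]
gripper_width: 0.0401
t 36.17 tcp [ 0.4485 -0.2496  0.1272] yaw 4.59 tilt 0.22 F [ 0.37  0.2  -0.73] w 0.0401 q [ 0.86  0.17 -0.48  1.82  0.09  1.17 -1.14]
```

View pics/s14.png

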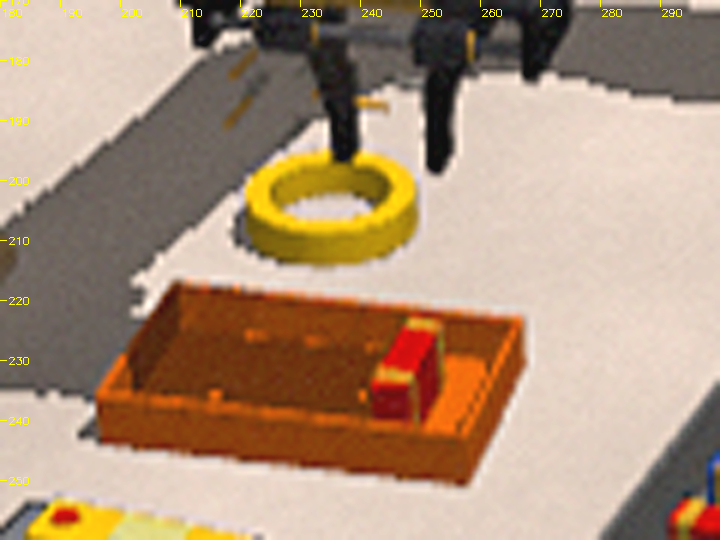

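The first fuse stands in the tray at (246,230) scene. Next, the fuse at (0.560,-0.037).

```bash
python3 -m handwheel '[[1.3,2.6,0,9.8,4],[1.4,2.6,0,9.9,4],[1.4,2.6,0,9.9,4],[1.4,2.6,0,9.9,4],[1.4,2.7,0,9.9,4],[1.4,2.7,0,9.9,4],[1.4,2.7,0,9.9,4],[1.4,2.7,0,9.9,4],[0,0,0,0,4],[0,0,0,0,4]]'
 python3 -c "
from h import *;st()"
```

```text
time_s: 37.52
eef_pos: [0.5573, -0.0376, 0.1237]
orientation: [0.746, 0.666, -0.001, -0.0]
wrist_force: [0.1, -0.4, -0.5]
gripper_width: 0.0399
t 37.52 tcp [ 0.5573 -0.0376  0.1237] yaw 83.56 tilt 0.12 F [ 0.13 -0.44 -0.54] w 0.0399 q [ 0.63  0.33 -0.77  1.69  0.24  1.22 -0.31]
```

```bash
python3 -m handwheel '[[0.25,0,-2.5,0,4],[0,0,-2.5,0,4],[0,0,-2.5,0,4],[0,0,-1.5,0,4],[0,0,-0.8,0,4],[0,0,0,0,4]]'
 python3 -c "
from h import *;st()
crop('scene',265,225,325,285,'s15.png')"
```

```text
time_s: 38.28
eef_pos: [0.5605, -0.0371, 0.0268]
orientation: [0.745, 0.667, -0.0, 0.0]
wrist_force: [-0.2, -0.0, -0.2]
gripper_width: 0.0398
t 38.27 tcp [ 0.5605 -0.0371  0.0268] yaw 83.66 tilt 0.07 F [-0.24 -0.01 -0.15] w 0.0398 q [ 0.58  0.45 -0.73  1.78  0.34  1.04 -0.38]
```

View pics/s15.png

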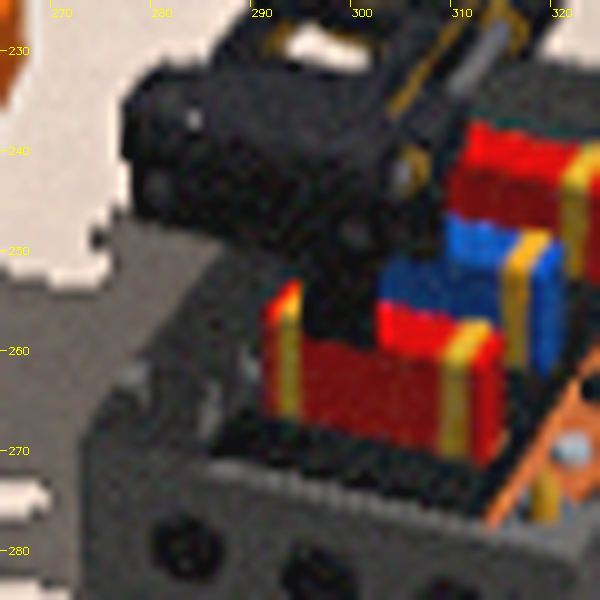

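The near finger's tip (298,259) is at the front edge of the fuse's top, as before. Continuing down.

```bash
python3 -m handwheel '[[0,0,-0.6,0,4],[0,0,-0.6,0,4],[0,0,0,0,4]]'; python3 -c "
from h import *;st()"; python3 -m handwheel '[[0,0,-0.6,0,4],[0,0,-0.6,0,4],[0,0,-0.4,0,4],[0,0,0,0,0],[0,0,0,0,0],[0,0,0,0,0],[0,0,0,0,0],[0,0,0,0,0]]'
 python3 -c "
from h import *;st()"
```

```text
time_s: 38.7
eef_pos: [0.5602, -0.0369, 0.0143]
orientation: [0.745, 0.667, -0.001, 0.0]
wrist_force: [0.4, 0.4, 0.4]
gripper_width: 0.0398
t 38.7 tcp [ 0.5602 -0.0369  0.0143] yaw 83.7 tilt 0.08 F [0.41 0.42 0.43] w 0.0398 q [ 0.58  0.46 -0.72  1.79  0.35  1.02 -0.39]
time_s: 39.7
eef_pos: [0.5607, -0.0369, -0.001]
orientation: [0.745, 0.667, -0.0, 0.001]
wrist_force: [-0.5, 0.1, 1.1]
gripper_width: 0.0198
t 39.7 tcp [ 0.5607 -0.0369 -0.001 ] yaw 83.7 tilt 0.08 F [-0.47  0.08  1.05] w 0.0198 q [ 0.57  0.48 -0.71  1.8   0.37  1.   -0.4 ]
```

```bash
python3 -m handwheel '[[0,0,0.5,0,0],[0,0,1.5,0,0],[0,0,2,0,0],[0,0,2.5,0,0],[0,0,2.5,0,0],[0,0,1.5,0,0],[0,0,0,0,0]]'
python3 -m handwheel '[[-0.5,-3,0,0,0],[-1.3,-3,0,-9,0],[-1.3,-3,0,-10,0],[-1.3,-3,0,-10,0],[-1.4,-3,0,-10,0],[-1.4,-3,0,-10,0],[-1.4,-3,0,-10,0],[-1.4,-3,0,-10,0],[-1,-2.7,0,-10,0],[0,0,0,0,0]]'
 python3 -c "
from h import *;st()
crop('scene',160,150,310,260,'s16.png')"
```

```text
time_s: 40.58
eef_pos: [0.5613, -0.037, 0.1052]
orientation: [0.745, 0.667, 0.0, 0.001]
wrist_force: [0.3, 0.1, -0.9]
gripper_width: 0.0196
time_s: 41.82
eef_pos: [0.4487, -0.306, 0.1027]
orientation: [0.999, 0.038, -0.002, 0.0]
wrist_force: [-0.5, 0.5, -1.0]
gripper_width: 0.0201
t 41.83 tcp [ 0.4487 -0.306   0.1027] yaw 4.39 tilt 0.18 F [-0.48  0.49 -1.02] w 0.0201 q [ 0.89  0.26 -0.43  1.77  0.12  1.14 -1.07]
```

View pics/s16.png

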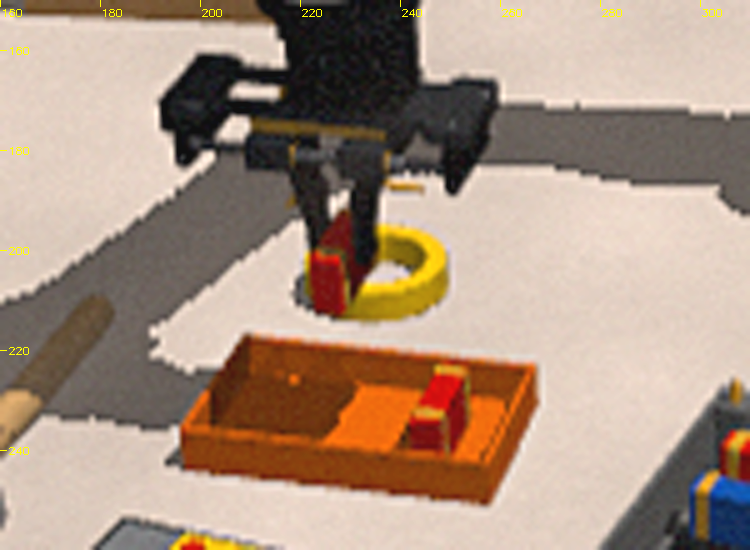

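```bash
python3 -m handwheel '[[0,0,-2.5,0,0],[0,0,-2.5,0,0],[0,0,-2.5,0,0],[0,0,-1.5,0,0],[0,0,-1,0,0],[0,0,-0.7,0,0],[0,0,0,0,0],[0,0,0,0,0]]'
 python3 -c "
from h import *;st()"
python3 -m handwheel '[[0,0,0,0,4],[0,0,0,0,4],[0,0,0,0,4],[0,0,0,0,4],[0,0,2,0,4],[0,0,4,0,4],[0,0,4,0,4],[0,0,3,0,4],[0,0,0,0,4]]'
 python3 -c "
from h import *;st()
crop('scene',160,170,310,270,'s17.png')"
```

```text
time_s: 42.88
eef_pos: [0.451, -0.3041, -0.0026]
orientation: [0.999, 0.041, -0.0, 0.0]
wrist_force: [-0.8, 0.1, -1.2]
gripper_width: 0.0198
t 42.88 tcp [ 0.451  -0.3041 -0.0026] yaw 4.7 tilt 0.06 F [-0.82  0.13 -1.17] w 0.0198 q [ 0.86  0.39 -0.41  1.86  0.19  0.94 -1.13]
time_s: 44.0
eef_pos: [0.4519, -0.3047, 0.1293]
orientation: [0.999, 0.041, 0.001, 0.002]
wrist_force: [0.5, -0.3, -0.2]
gripper_width: 0.0402
t 44.0 tcp [ 0.4519 -0.3047  0.1293] yaw 4.7 tilt 0.22 F [ 0.47 -0.25 -0.25] w 0.0402 q [ 0.9   0.23 -0.44  1.74  0.11  1.19 -1.06]
```

View pics/s17.png

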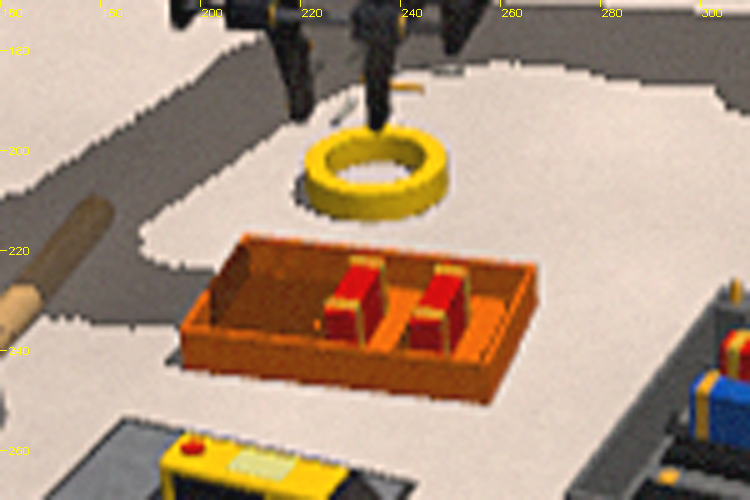

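Two fuses now stand in the tray. On to the third red fuse at (0.461,-0.026).

```bash
python3 -m handwheel '[[0.1,3.4,0,9.8,4],[0.1,3.5,0,9.9,4],[0.1,3.5,0,9.9,4],[0.1,3.5,0,9.9,4],[0.1,3.5,0,9.9,4],[0.1,3.5,0,9.9,4],[0.1,3.5,0,9.9,4],[0.1,3.5,0,9.8,4],[0.1,0,0,0,4],[0,0,0,0,4]]'
 python3 -c "
from h import *;st()"
```

```text
time_s: 45.3
eef_pos: [0.4591, -0.0255, 0.126]
orientation: [0.745, 0.667, -0.001, 0.0]
wrist_force: [-0.0, -0.0, 0.8]
gripper_width: 0.0402
t 45.3 tcp [ 0.4591 -0.0255  0.126 ] yaw 83.6 tilt 0.09 F [-0.05 -0.05  0.79] w 0.0402 q [ 0.71  0.07 -0.77  1.93  0.06  1.16 -0.19]
```

```bash
python3 -m handwheel '[[0.1,0,-2.5,0,4],[0,0,-2.5,0,4],[0,0,-2.5,0,4],[0,0,-1.5,0,4],[0,0,-0.8,0,4],[0,0,0,0,4]]'
 python3 -c "
from h import *;st()
crop('scene',265,205,345,265,'s18.png')"
```

```text
time_s: 46.05
eef_pos: [0.4605, -0.0251, 0.0287]
orientation: [0.745, 0.667, -0.0, 0.0]
wrist_force: [-0.2, 0.0, -0.5]
gripper_width: 0.0397
t 46.05 tcp [ 0.4605 -0.0251  0.0287] yaw 83.67 tilt 0.06 F [-0.16  0.03 -0.52] w 0.0397 q [ 0.66  0.22 -0.76  2.03  0.19  0.96 -0.3 ]
```

View pics/s18.png

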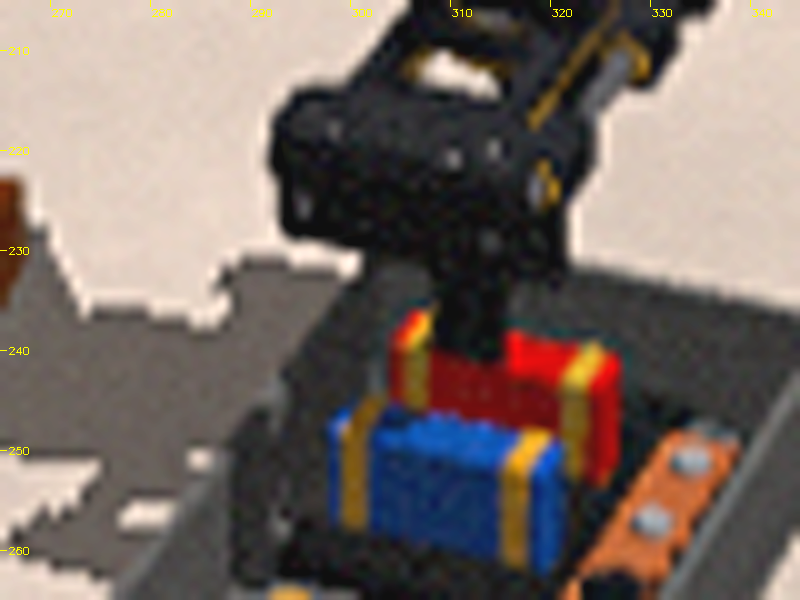

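```bash
python3 -m handwheel '[[0.05,0,-0.6,0,3.6],[0,0,-0.7,0,3.6],[0,0,0,0,3.6]]'; python3 -c "
from h import *;st()"; python3 -m handwheel '[[0,0,-0.6,0,3.6],[0,0,-0.6,0,3.6],[0,0,-0.5,0,3.6],[0,0,0,0,0],[0,0,0,0,0],[0,0,0,0,0],[0,0,0,0,0],[0,0,0,0,0]]'
 python3 -c "
from h import *;st()"
```

```text
time_s: 46.48
eef_pos: [0.4606, -0.0248, 0.0153]
orientation: [0.745, 0.667, -0.001, 0.0]
wrist_force: [-0.8, -0.2, -0.0]
gripper_width: 0.0362
t 46.48 tcp [ 0.4606 -0.0248  0.0153] yaw 83.71 tilt 0.07 F [-0.83 -0.21 -0.02] w 0.0362 q [ 0.65  0.25 -0.75  2.04  0.21  0.93 -0.32]
time_s: 47.48
eef_pos: [0.4612, -0.0249, -0.0011]
orientation: [0.745, 0.667, -0.0, 0.001]
wrist_force: [-0.2, -0.4, 2.4]
gripper_width: 0.0197
t 47.48 tcp [ 0.4612 -0.0249 -0.0011] yaw 83.7 tilt 0.08 F [-0.23 -0.43  2.38] w 0.0197 q [ 0.64  0.28 -0.74  2.05  0.24  0.9  -0.35]
```

```bash
python3 -m handwheel '[[0,0,0.5,0,0],[0,0,1.5,0,0],[0,0,2,0,0],[0,0,2.5,0,0],[0,0,2.5,0,0],[0,0,1.5,0,0],[0,0,0,0,0]]'
python3 -m handwheel '[[0,-3.7,0,0,0],[0,-3.7,0,-9,0],[-0.1,-3.7,0,-10,0],[-0.1,-3.7,0,-10,0],[-0.1,-3.7,0,-10,0],[-0.1,-3.7,0,-10,0],[-0.1,-3.7,0,-10,0],[-0.1,-3.7,0,-10,0],[-0.1,-3.7,0,-10,0],[0,0,0,0,0]]'
 python3 -c "
from h import *;st()
crop('scene',160,150,310,260,'s19.png')"
```

```text
time_s: 48.35
eef_pos: [0.4617, -0.0251, 0.1048]
orientation: [0.745, 0.667, 0.0, 0.001]
wrist_force: [-0.1, -0.2, -1.2]
gripper_width: 0.0199
time_s: 49.6
eef_pos: [0.4523, -0.3605, 0.1021]
orientation: [0.999, 0.038, -0.002, -0.0]
wrist_force: [-0.7, 0.6, -1.4]
gripper_width: 0.0198
t 49.6 tcp [ 0.4523 -0.3605  0.1021] yaw 4.36 tilt 0.19 F [-0.67  0.59 -1.45] w 0.0198 q [ 0.91  0.33 -0.39  1.68  0.13  1.16 -1.  ]
```

View pics/s19.png

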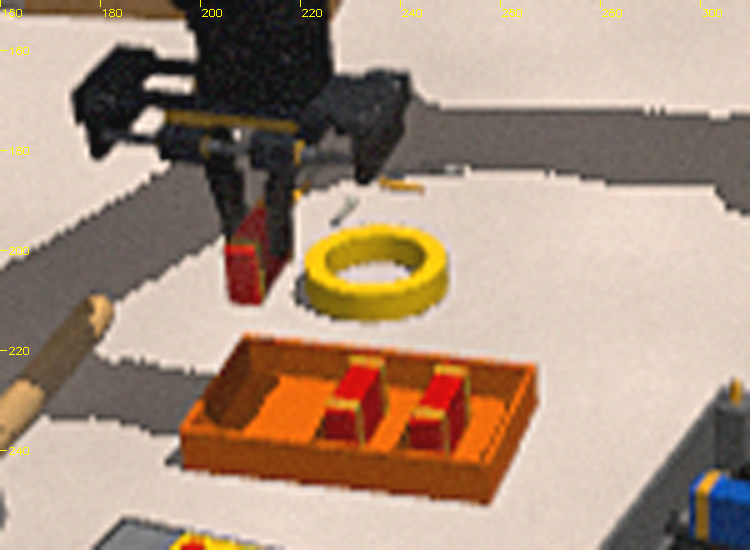

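```bash
python3 -m handwheel '[[0,0.1,-2.5,0,0],[0,0,-2.5,0,0],[0,0,-2.5,0,0],[0,0,-1.5,0,0],[0,0,-1,0,0],[0,0,-0.7,0,0],[0,0,0,0,0],[0,0,0,0,0]]'
 python3 -c "
from h import *;st()"
python3 -m handwheel '[[0,0,0,0,3.6],[0,0,0,0,3.6],[0,0,0,0,3.6],[0,0,0,0,3.6],[0,0,2,0,3.6],[0,0,4,0,3.6],[0,0,4,0,4],[0,0,4,0,4],[0,0,0,0,4]]'
 python3 -c "
from h import *;st()
crop('scene',160,170,310,290,'s20.png')"
```

```text
time_s: 50.65
eef_pos: [0.4544, -0.3572, -0.0026]
orientation: [0.999, 0.041, -0.0, 0.0]
wrist_force: [0.6, 0.7, -0.3]
gripper_width: 0.0198
t 50.65 tcp [ 0.4544 -0.3572 -0.0026] yaw 4.7 tilt 0.06 F [ 0.59  0.72 -0.26] w 0.0198 q [ 0.89  0.44 -0.37  1.77  0.19  0.96 -1.04]
time_s: 51.78
eef_pos: [0.4561, -0.3581, 0.1418]
orientation: [0.999, 0.041, 0.002, 0.003]
wrist_force: [0.3, 0.3, -1.5]
gripper_width: 0.0397
t 51.77 tcp [ 0.4561 -0.3581  0.1418] yaw 4.71 tilt 0.38 F [ 0.34  0.28 -1.48] w 0.0397 q [ 0.92  0.29 -0.4   1.64  0.12  1.23 -0.99]
```

View pics/s20.png

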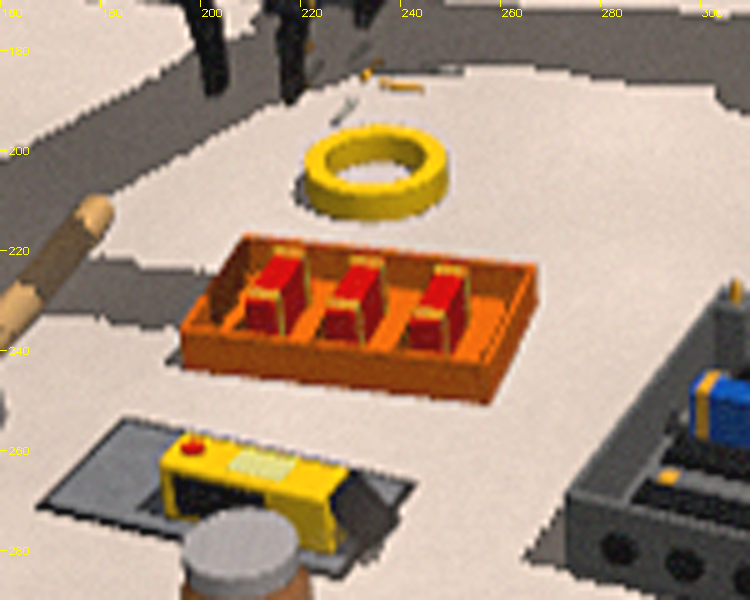

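All three red fuses are in the tray. The thermometer looks shifted: its far-left corner is now near (196,257) where it was (189,253). Re-measuring it.

```bash
python3 - <<'E'
from h import *
c=r.camera("top");cv2.imwrite("pics/top21.png",c["pixels"][:,:,::-1])
crop("top",390,170,490,240,"t21.png",c); crop("scene",180,245,260,295,"s21.png")
E
```

```text
(no output)
```

View pics/t21.png

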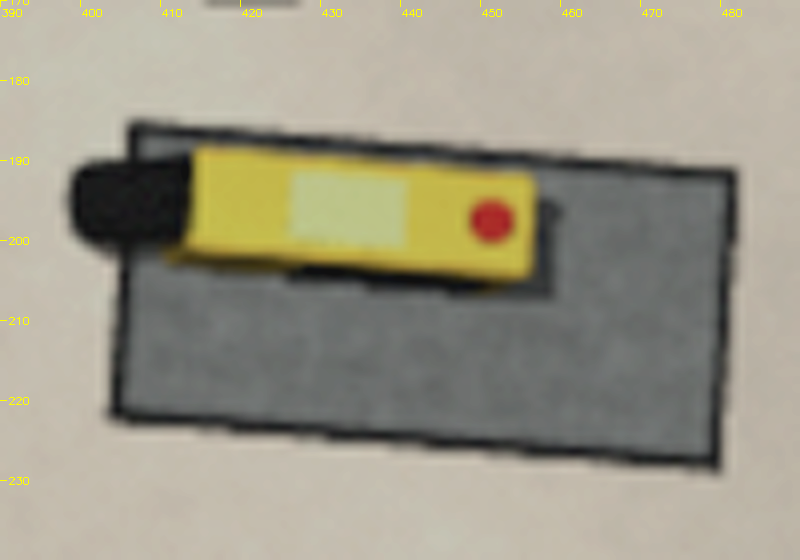

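View pics/s21.png

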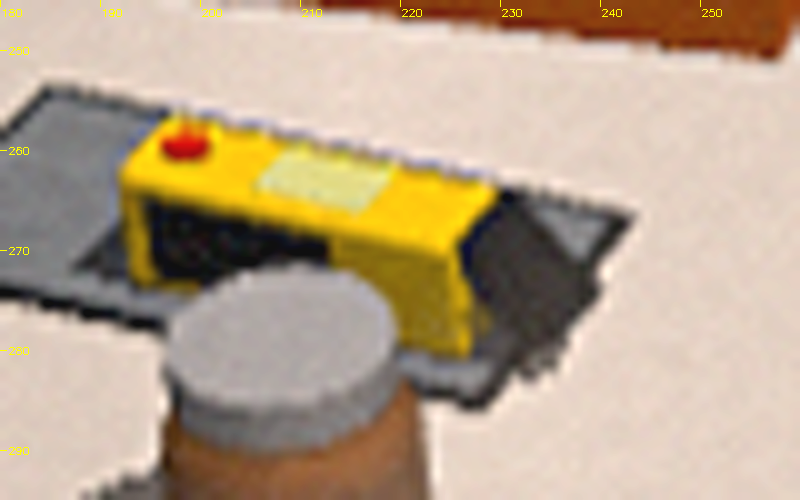

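View pics/top21.png

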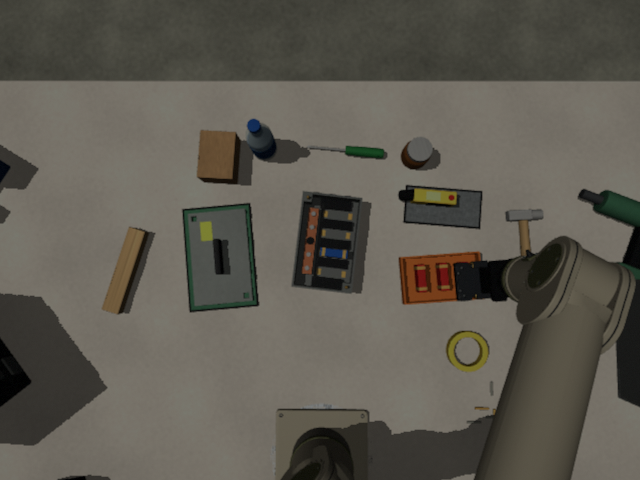

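The thermometer was knocked to about (435,197) in the top view, handle corners (414,188), (457,192), (456,204), (413,201). The cover, tray and bystanders look unchanged. Computing its pose, the grasp, and the aim pose.

```bash
python3 - <<'E'
from h import *
T=cal('top');S=cal('scene')
m=lambda P,x0,y0,k:[(x0+a/k-.5,y0+b/k-.5) for a,b in P]
a=m([(192,146),(536,175),(530,276),(187,250)],390,170,8)  # head+x, tail+x, tail-x, head-x
b=m([(455,255),(122,178),(170,112),(497,188)],180,245,10)
X=[tri(T,p,S,q) for p,q in zip(a,b)]
print([x[0].round(4) for x in X],[x[1].round(4) for x in X])
U=np.array([unproj(T,*p,.045) for p in a])
print(U.round(4)); c=U.mean(0); h=(U[0]+U[3]-U[1]-U[2])/2; th=np.arctan2(h[1],h[0]); print('handle centre',c,'heading',np.degrees(th),np.linalg.norm(h), 'width',np.linalg.norm(U[0]-U[3]))
u=np.array([np.cos(th),np.sin(th)]); O=c[:2]+.005*u; print('origin',O)
H=np.array([.537,-.0147]);aa=np.radians(-6.35);R=np.array([[np.cos(aa),-np.sin(aa)],[np.sin(aa),np.cos(aa)]])
sp=H+R@[0,.043]; print('spot',sp, 'spot px top',proj(T,[*sp,.025]))
hd=R@[0,1]
for d in(.1,.12): 
    L=np.array([*(sp-hd*d*.7071),.025+d*.7071]); print(d,'lens',L,'origin',L-np.array([*(hd*.075),.012]))
print('jar top',unproj(T,420,147,.08), 'pad c', )
E
```

```text
[array([ 0.6755, -0.2332,  0.0412]), array([ 0.6663, -0.3406,  0.0412]), array([ 0.6343, -0.3391,  0.0426]), array([ 0.6426, -0.2325,  0.0414])] [np.float64(0.0037), np.float64(0.0056), np.float64(0.0031), np.float64(0.0011)]
[[ 0.6753 -0.2342  0.045 ]
 [ 0.6665 -0.3423  0.045 ]
 [ 0.6345 -0.3399  0.045 ]
 [ 0.6422 -0.2323  0.045 ]]
handle centre [ 0.65462726 -0.28717325  0.045     ] heading 85.60924812168062 0.1081753689359225 width 0.033137874164230446
origin [ 0.65501005 -0.28218792]
spot [0.54175587 0.02803619] spot px top (np.float64(309.50477938596094), np.float64(240.50597875209218))
0.1 lens [ 0.53393523 -0.04223999  0.09571   ] origin [ 0.5256401  -0.11677986  0.08371   ]
0.12 lens [ 0.5323711  -0.05629523  0.109852  ] origin [ 0.52407597 -0.13083509  0.097852  ]
jar top [ 0.77011991 -0.24360485  0.08      ] pad c
```

```bash
python3 -m handwheel '[[2.2,0.7,0.2,9,6],[2.2,0.7,0.2,9,6],[2.2,0.8,0.2,9,6],[2.2,0.8,0.2,9,6],[2.2,0.8,0,9,6],[2.2,0.8,0,9,6],[2.2,0.8,0,9,6],[2.2,0.8,0,9,6],[2.2,0.6,0,8.9,6],[0,0,0,0,6]]'
python3 -m handwheel '[[0,0,0,0,6],[0,0,0,0,6]]'
 python3 -c "
from h import *;st()
crop('scene',160,170,280,300,'s22.png')"
```

```text
time_s: 53.28
eef_pos: [0.6527, -0.2872, 0.1432]
orientation: [0.733, 0.68, -0.0, -0.001]
wrist_force: [0.4, 0.7, 0.8]
gripper_width: 0.0597
time_s: 53.52
eef_pos: [0.6513, -0.2897, 0.1448]
orientation: [0.735, 0.678, -0.001, 0.001]
wrist_force: [-0.8, -0.3, 0.4]
gripper_width: 0.0599
t 53.52 tcp [ 0.6513 -0.2897  0.1448] yaw 85.45 tilt 0.1 F [-0.78 -0.26  0.44] w 0.0599 q [ 0.74  0.63 -0.62  1.23  0.36  1.39  0.07]
```

View pics/s22.png

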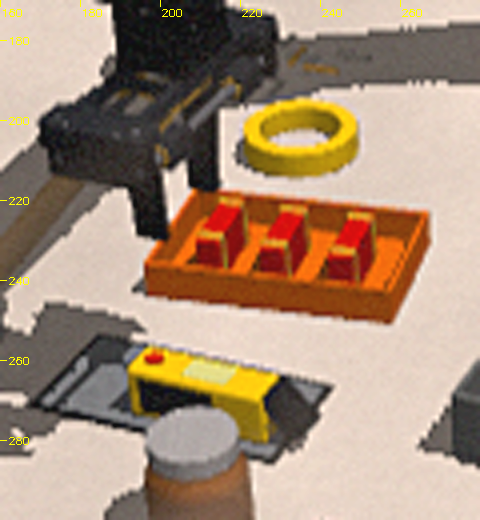

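```bash
python3 -m handwheel '[[0.3,0,-2.5,0,6],[0,0,-2.5,0,6],[0,0,-2.5,0,6],[0,0,-2,0,6],[0,0,-1,0,6],[0,0,0,0,6],[0,0,0,0,6]]'
 python3 -c "
from h import *;st()
crop('scene',160,210,260,300,'s23.png')
crop('top',390,150,490,240,'t23.png')"
```

```text
time_s: 54.45
eef_pos: [0.6557, -0.289, 0.0409]
orientation: [0.734, 0.679, -0.0, 0.001]
wrist_force: [-0.7, 0.1, 0.1]
gripper_width: 0.0597
t 54.45 tcp [ 0.6557 -0.289   0.0409] yaw 85.59 tilt 0.13 F [-0.7   0.1   0.13] w 0.0597 q [ 0.74  0.71 -0.6   1.32  0.4   1.22  0.04]
```

View pics/s23.png

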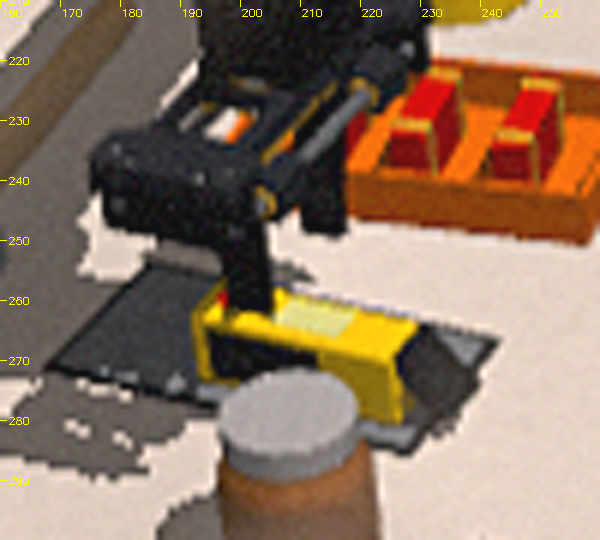

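View pics/t23.png

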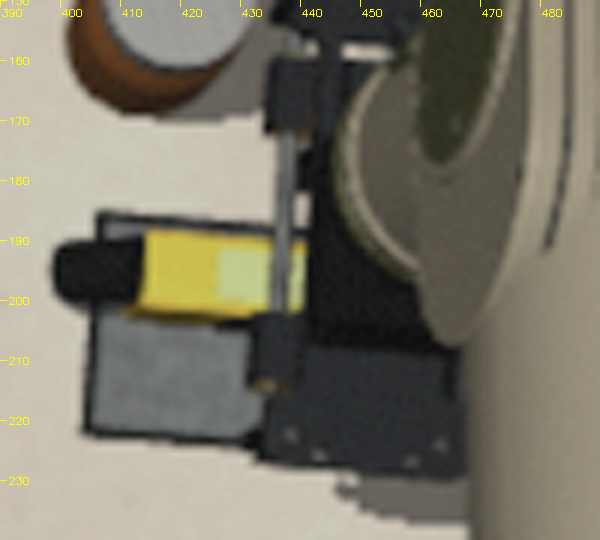

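The fingers straddle the handle at scene (201,262), slightly towards its tail, clear of the jar. Descending with force checks.

```bash
python3 -m handwheel '[[0,0.2,-1,0,6],[0,0,-1,0,6],[0,0,-0.8,0,6],[0,0,0,0,6]]'; python3 -m handwheel '[[0,0,-0.8,0,6],[0,0,-0.6,0,6],[0,0,0,0,6],[0,0,0,0,6]]'
 python3 -c "
from h import *;st()
crop('scene',160,210,260,300,'s24.png')"
```

```text
time_s: 55.05
eef_pos: [0.6544, -0.2868, 0.0106]
orientation: [0.734, 0.679, -0.001, -0.0]
wrist_force: [-0.3, -0.3, 0.2]
gripper_width: 0.06
time_s: 55.55
eef_pos: [0.6552, -0.2869, -0.0021]
orientation: [0.734, 0.679, -0.0, 0.001]
wrist_force: [0.7, 0.2, -0.3]
gripper_width: 0.0602
t 55.55 tcp [ 0.6552 -0.2869 -0.0021] yaw 85.6 tilt 0.07 F [ 0.68  0.25 -0.35] w 0.0602 q [ 0.73  0.75 -0.58  1.35  0.43  1.16  0.02]
```

View pics/s24.png

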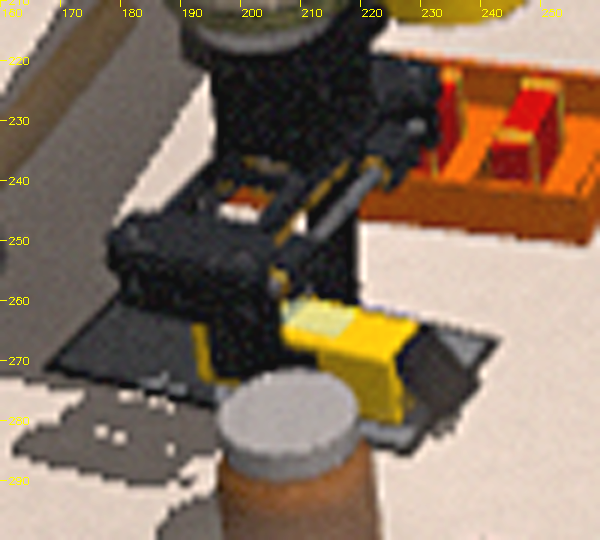

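```bash
python3 -m handwheel '[[0,0,0,0,0],[0,0,0,0,0],[0,0,0,0,0],[0,0,0,0,0],[0,0,0,0,0],[0,0,0,0,0]]'
 python3 -c "
from h import *;st()"
```

```text
time_s: 56.35
eef_pos: [0.6551, -0.2869, -0.0022]
orientation: [0.734, 0.679, -0.0, 0.001]
wrist_force: [-0.9, 0.5, 1.3]
gripper_width: 0.0336
t 56.35 tcp [ 0.6551 -0.2869 -0.0022] yaw 85.6 tilt 0.07 F [-0.86  0.46  1.28] w 0.0336 q [ 0.73  0.75 -0.58  1.35  0.43  1.16  0.02]
```

```bash
python3 -m handwheel '[[0,0,0.5,0,0],[0,0,1,0,0],[0,0,1.5,0,0],[0,0,2,0,0],[0,0,2,0,0],[0,0,2,0,0],[0,0,1.5,0,0],[0,0,0,0,0]]'
 python3 -c "
from h import *;st()
crop('scene',160,190,280,290,'s25.png')"
```

```text
time_s: 57.35
eef_pos: [0.6558, -0.2871, 0.1044]
orientation: [0.734, 0.679, 0.0, 0.002]
wrist_force: [-0.1, 0.7, -1.9]
gripper_width: 0.0337
t 57.35 tcp [ 0.6558 -0.2871  0.1044] yaw 85.6 tilt 0.18 F [-0.06  0.71 -1.89] w 0.0337 q [ 0.74  0.66 -0.62  1.27  0.38  1.33  0.06]
```

View pics/s25.png

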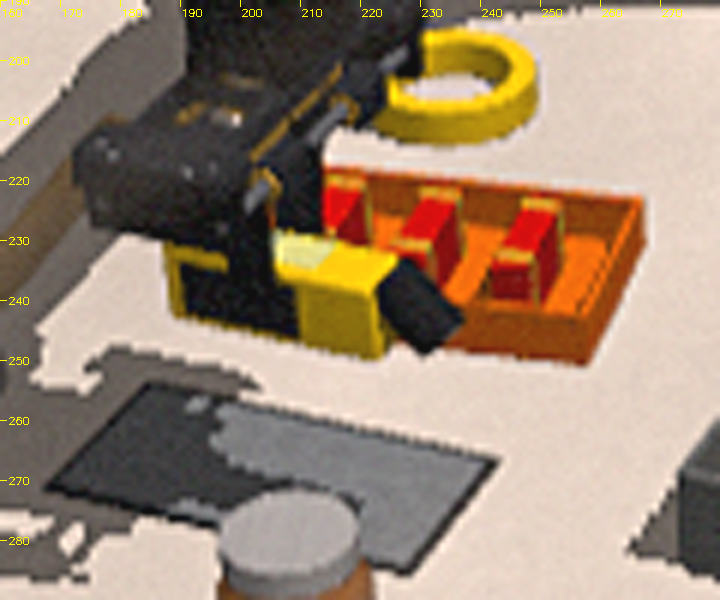

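The thermometer is held level. Moving it to the aim pose over the box.

```bash
python3 -m handwheel '[[-1,1,0,-0.2,0],[-1.7,2.1,0,-0.3,0],[-1.7,2.1,0,-0.3,0],[-1.7,2.1,0,-0.3,0],[-1.7,2.1,0,-0.3,0],[-1.7,2.1,0,-0.3,0],[-1.7,2.1,0,-0.2,0],[-1.3,1.5,-0.5,0,0],[-0.6,0.7,-0.5,0,0],[0,0,-0.8,0,0]]'
python3 -m handwheel '[[0,0,0,0,0],[0,0,0,0,0]]'
 python3 -c "
from h import *;st()
crop('scene',240,170,360,290,'s26.png');crop('top',280,180,400,280,'t26.png')"
```

```text
time_s: 58.65
eef_pos: [0.524, -0.129, 0.0843]
orientation: [0.745, 0.667, -0.0, 0.001]
wrist_force: [0.1, -0.0, -1.5]
gripper_width: 0.0334
time_s: 58.9
eef_pos: [0.5244, -0.1293, 0.0847]
orientation: [0.745, 0.667, -0.0, 0.0]
wrist_force: [-0.4, -0.8, -2.0]
gripper_width: 0.034
t 58.9 tcp [ 0.5244 -0.1293  0.0847] yaw 83.66 tilt 0.05 F [-0.41 -0.77 -2.03] w 0.034 q [ 0.79  0.32 -0.73  1.79  0.24  1.12 -0.13]
```

View pics/s26.png

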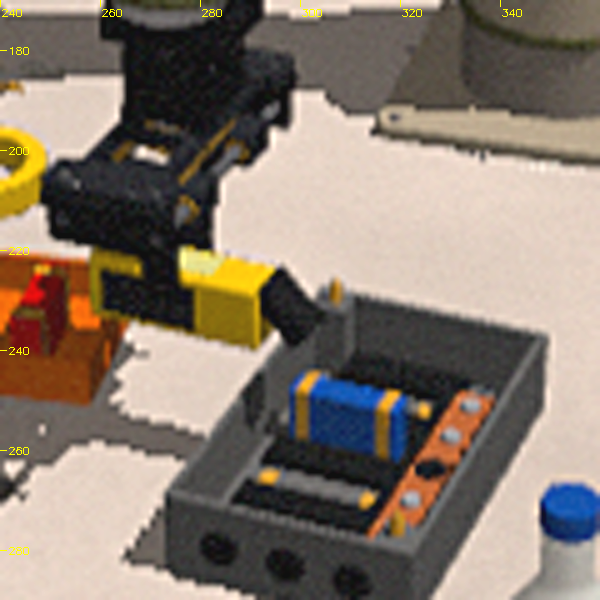

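View pics/t26.png

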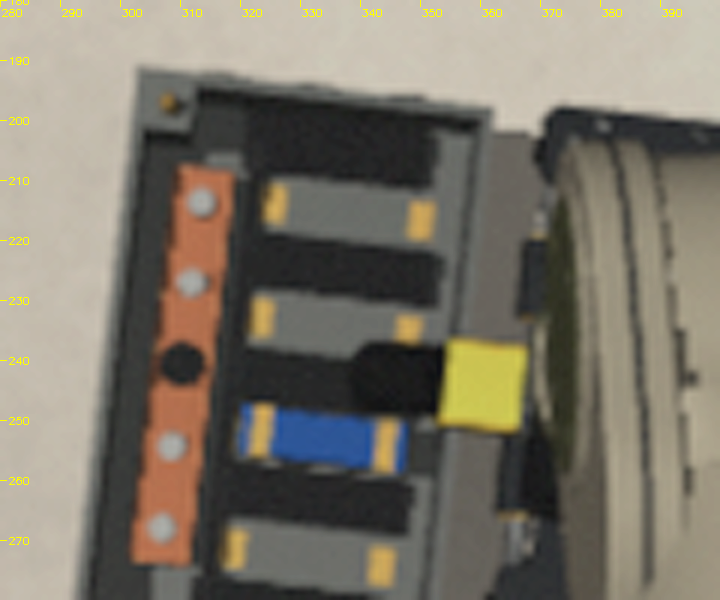

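```bash
python3 - <<'E'
from h import *
T=cal('top');S=cal('scene')
tcp=r.sense()['eef_pos'];a=np.radians(83.66);u=np.array([np.cos(a),np.sin(a),0]);v=np.array([-u[1],u[0],0])
O=tcp+.0047*u+[0,0,.0052]; print('origin',O)
for n,p in dict(ftop_L=(.05,.017,.042),ftop_R=(.05,-.017,.042),fbot_R=(.05,-.017,0),lens=(.075,0,.012)).items():
    X=O+p[0]*u+p[1]*v+[0,0,p[2]]; print(n,X.round(4),np.round(proj(T,X),1),np.round(proj(S,X),1))
    if n=='lens': L=X
d=np.array([*(u[:2]),-1])/2**.5; sp=np.array([.5418,.028,.025])
# lens frame: x=d, y=v
zz=np.cross(d,v); e=sp-L; print('spot in lens',e@d,e@v,e@zz)
for q in [((353.5,235.8),(295,223.6)),((352.8,250.8),(295,223.6))]: pass
print(tri(T,(353.6,235.8),S,(291.1,228.5)),tri(T,(352.8,250.8),S,(294.5,223.1)))
E
```

```text
origin [ 0.52484594 -0.12436652  0.09012521]
ftop_L [ 0.5135 -0.0728  0.1321] [351.9 250.1] [294.7 221.8]
ftop_R [ 0.5473 -0.0765  0.1321] [353.6 235.5] [290.1 227.5]
fbot_R [ 0.5473 -0.0765  0.0901] [352.3 236.8] [290.3 239.7]
lens [ 0.5331 -0.0498  0.1021] [341.4 242.3] [300.4 235.1]
spot in lens 0.10990707426847543 -2.481324072425867e-05 0.0008355582010026138
(array([ 0.54643095, -0.07549407,  0.12871638]), np.float64(0.002915206387904489)) (array([ 0.51190944, -0.07461429,  0.12660912]), np.float64(0.0012565054230787563))
```

Predicted and seen handle corners agree within about 1 px in both views; the spot is 110 mm along the sight line and about 1 mm off. Holding steady.

```bash
python3 -m handwheel '[[0,0,0,0,0],[0,0,0,0,0],[0,0,0,0,0],[0,0,0,0,0],[0,0,0,0,0],[0,0,0,0,0],[0,0,0,0,0],[0,0,0,0,0],[0,0,0,0,0],[0,0,0,0,0]]'
python3 -m handwheel '[[0,0,0,0,0],[0,0,0,0,0],[0,0,0,0,0],[0,0,0,0,0],[0,0,0,0,0],[0,0,0,0,0],[0,0,0,0,0],[0,0,0,0,0],[0,0,0,0,0],[0,0,0,0,0]]'
 python3 -c "
from h import *;st()
crop('scene',240,170,360,290,'s27.png');crop('top',280,180,400,280,'t27.png')"
```

```text
time_s: 60.35
eef_pos: [0.5241, -0.1289, 0.0848]
orientation: [0.745, 0.667, -0.0, 0.0]
wrist_force: [0.3, 0.4, -1.8]
gripper_width: 0.0336
time_s: 61.6
eef_pos: [0.5241, -0.1289, 0.0848]
orientation: [0.745, 0.667, -0.0, 0.001]
wrist_force: [-0.6, -0.0, -1.9]
gripper_width: 0.0335
t 61.6 tcp [ 0.5241 -0.1289  0.0848] yaw 83.7 tilt 0.07 F [-0.59 -0.03 -1.95] w 0.0335 q [ 0.79  0.32 -0.73  1.79  0.24  1.12 -0.13]
```

View pics/s27.png

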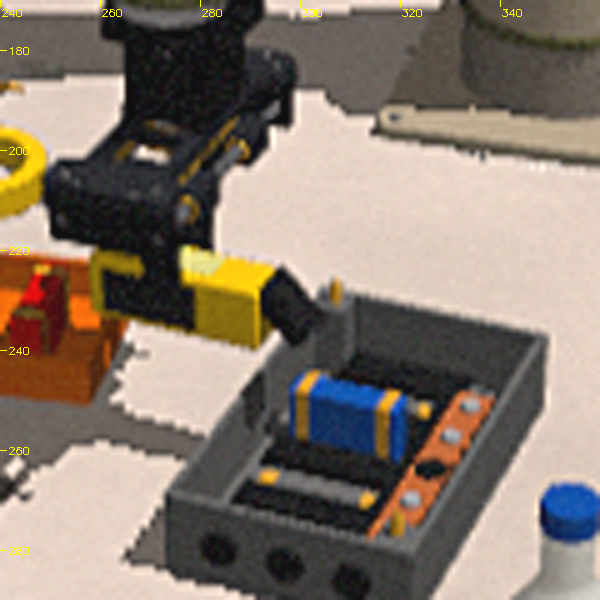

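View pics/t27.png

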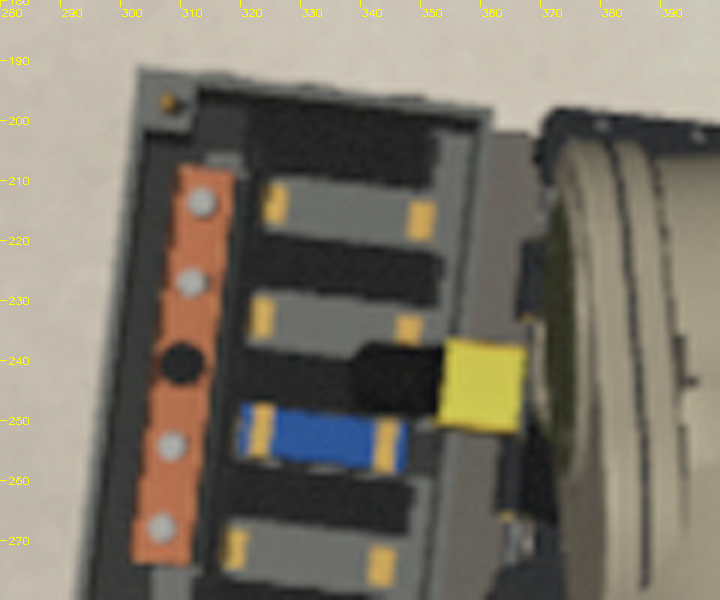

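Unchanged over 2.7 s of holding. Returning it to the pad.

```bash
python3 -m handwheel '[[0,0,1,0,0],[0.6,-1,1,0.1,0],[1.3,-2.2,0,0.3,0],[1.5,-2.5,0,0.3,0],[1.5,-2.5,0,0.3,0],[1.5,-2.5,0,0.3,0],[1.5,-2.5,0,0.3,0],[1.5,-2.3,0,0.3,0],[1.1,-1.6,0,0,0],[0.6,-1,0,0,0]]'
python3 -m handwheel '[[0,0,0,0,0],[0,0,0,0,0],[0,0,-2,0,0],[0,0,-2,0,0],[0,0,-2,0,0],[0,0,-1.5,0,0],[0,0,0,0,0],[0,0,0,0,0]]'
 python3 -c "
from h import *;st()
crop('scene',160,190,280,290,'s28.png')"
```

```text
time_s: 62.95
eef_pos: [0.6354, -0.3117, 0.1049]
orientation: [0.734, 0.679, -0.0, 0.001]
wrist_force: [-0.1, 0.7, -0.7]
gripper_width: 0.0338
time_s: 63.95
eef_pos: [0.6356, -0.3099, 0.0304]
orientation: [0.734, 0.679, -0.0, 0.001]
wrist_force: [0.5, -0.8, -1.7]
gripper_width: 0.0337
t 63.95 tcp [ 0.6356 -0.3099  0.0304] yaw 85.6 tilt 0.1 F [ 0.45 -0.75 -1.67] w 0.0337 q [ 0.78  0.7  -0.6   1.36  0.4   1.2   0.07]
```

View pics/s28.png

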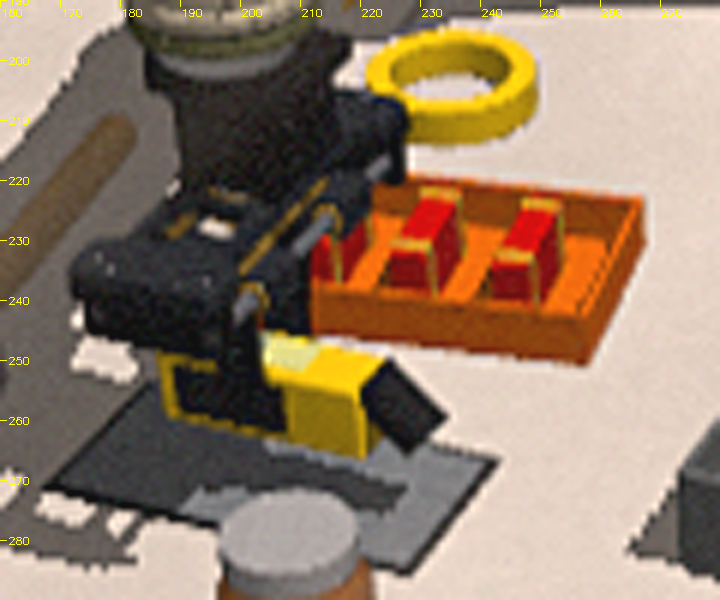

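```bash
python3 -m handwheel '[[0,0,-1,0,0],[0,0,-1,0,0],[0,0,-0.7,0,0],[0,0,-0.3,0,0],[0,0,-0.15,0,0],[0,0,0,0,0],[0,0,0,0,0]]'
 python3 -c "
from h import *;st()"
```

```text
time_s: 64.88
eef_pos: [0.6353, -0.3099, -0.0014]
orientation: [0.734, 0.679, -0.0, 0.001]
wrist_force: [0.2, -0.7, -1.6]
gripper_width: 0.0338
t 64.88 tcp [ 0.6353 -0.3099 -0.0014] yaw 85.6 tilt 0.09 F [ 0.21 -0.71 -1.63] w 0.0338 q [ 0.78  0.73 -0.58  1.38  0.42  1.15  0.06]
```

```bash
python3 -m handwheel '[[0,0,-0.1,0,0],[0,0,0,0,0],[0,0,0,0,6],[0,0,0,0,6],[0,0,0,0,6],[0,0,0,0,6],[0,0,1,0,6],[0,0,3,0,6],[0,0,4,0,6],[0,0,4,0,6]]'
python3 -m handwheel '[[-1,3,3,-5,6],[-1,5,0,-10,6],[-1,5,0,-10,6],[-1,5,0,-10,6],[0,5,0,-10,6],[0,5,0,-10,6],[0,5,0,0,6],[0,0,0,0,6]]'
 python3 -c "
from h import *;st()
crop('scene',160,200,280,300,'s29.png');crop('top',390,170,490,310,'t29.png')"
```

```text
time_s: 66.12
eef_pos: [0.6351, -0.3098, 0.1193]
orientation: [0.734, 0.679, -0.0, 0.001]
wrist_force: [0.6, 0.0, -0.2]
gripper_width: 0.06
time_s: 67.12
eef_pos: [0.5948, 0.0259, 0.1486]
orientation: [0.964, 0.268, 0.0, -0.0]
wrist_force: [0.3, -0.5, 0.1]
gripper_width: 0.06
t 67.12 tcp [0.5948 0.0259 0.1486] yaw 31.05 tilt 0.07 F [ 0.33 -0.51  0.08] w 0.06 q [ 0.38  0.36 -0.63  1.58  0.22  1.28 -1.3 ]
```

View pics/s29.png

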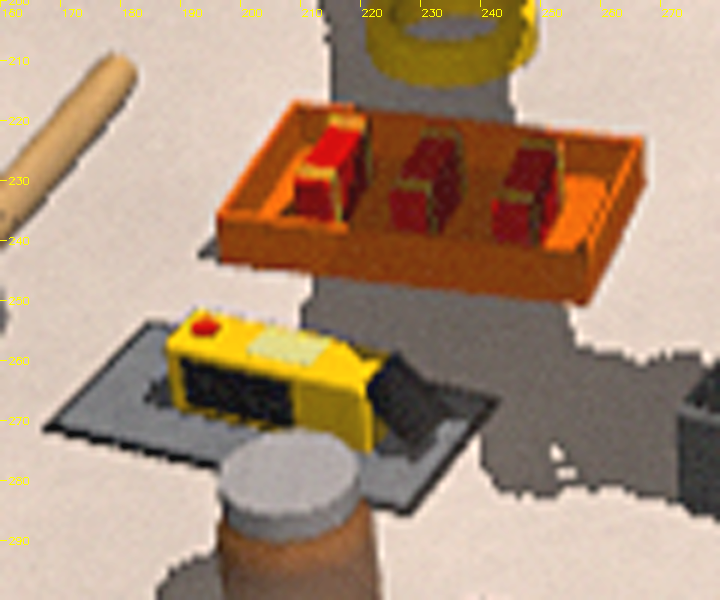

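View pics/t29.png

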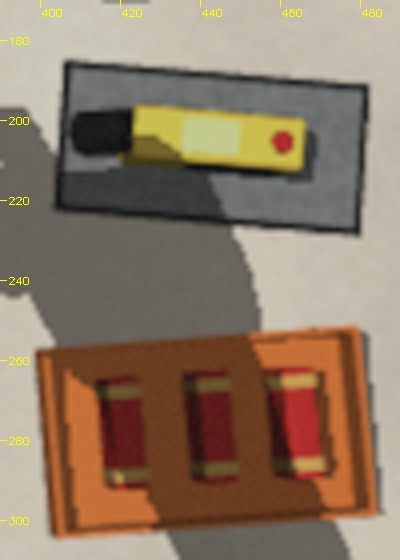

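The thermometer lies level on its pad and the fuses are in the tray. Now the cover: to the pose where I let go of it.

```bash
python3 -m handwheel '[[-1.1,3,-0.5,-3.2,6],[-1.2,3,-0.5,-3.2,6],[-1.2,3,-0.5,-3.2,6],[-1.2,3,-0.5,-3.2,6],[-1.2,3,-0.5,-3.2,6],[-1.2,3,-0.5,-3.2,6],[-1.2,3,-0.5,-3.2,6],[-1.2,3,-0.5,-2.9,6],[0,0,0,0,6],[0,0,0,0,6]]'
 python3 -c "
from h import *;st()
crop('top',170,190,270,320,'t30.png')"
```

```text
time_s: 68.47
eef_pos: [0.5012, 0.2583, 0.1074]
orientation: [0.999, 0.045, -0.0, 0.001]
wrist_force: [-0.3, -0.4, -0.1]
gripper_width: 0.0601
t 68.47 tcp [0.5012 0.2583 0.1074] yaw 5.21 tilt 0.07 F [-0.33 -0.35 -0.11] w 0.0601 q [ 0.01  0.34 -0.68  1.7   0.23  1.18 -2.21]
```

```bash
python3 -m handwheel '[[-0.1,0.7,-1,0.5,6],[0,0,-2.5,0,6],[0,0,-2.5,0,6],[0,0,-1.5,0,6],[0,0,0,0,6],[0,0,0,0,6]]'
 python3 -c "
from h import *;st()
crop('scene',350,190,470,310,'s31.png')"
```

```text
time_s: 69.28
eef_pos: [0.4996, 0.2674, 0.0331]
orientation: [0.999, 0.051, -0.0, -0.0]
wrist_force: [-0.5, 0.0, 0.0]
gripper_width: 0.06
t 69.28 tcp [0.4996 0.2674 0.0331] yaw 5.8 tilt 0.02 F [-0.48  0.04  0.  ] w 0.06 q [-0.03  0.43 -0.65  1.76  0.3   1.05 -2.26]
```

View pics/s31.png

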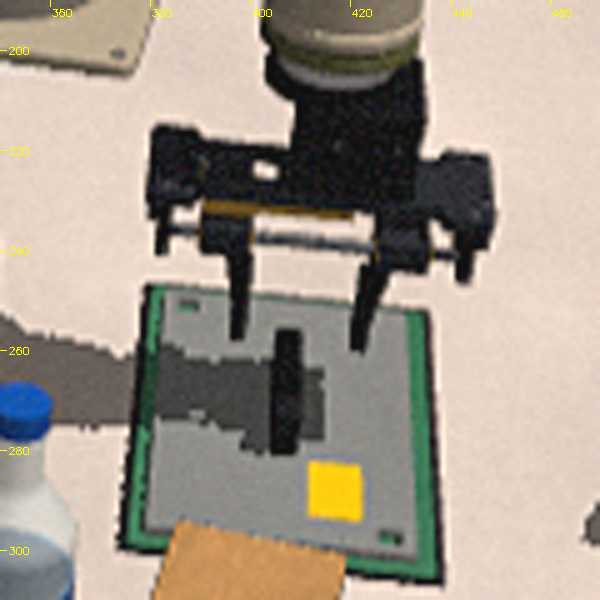

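```bash
python3 -m handwheel '[[0.05,-0.2,-1.5,-0.1,6],[0,0,-1.5,0,6],[0,0,-0.8,0,6],[0,0,-0.4,0,6],[0,0,0,0,6],[0,0,0,0,6]]'
 python3 -c "
from h import *;st()"
```

```text
time_s: 70.08
eef_pos: [0.4998, 0.2653, -0.0093]
orientation: [0.999, 0.05, -0.0, -0.0]
wrist_force: [-0.0, 0.8, 0.5]
gripper_width: 0.0605
t 70.08 tcp [ 0.4998  0.2653 -0.0093] yaw 5.7 tilt 0.03 F [-0.04  0.76  0.48] w 0.0605 q [-0.05  0.48 -0.63  1.79  0.34  0.97 -2.29]
```

```bash
python3 -m handwheel '[[0.03,0,0,0,0],[0,0,0,0,0],[0,0,0,0,0],[0,0,0,0,0],[0,0,0,0,0],[0,0,0,0,0],[0,0,0,0,0],[0,0,0,0,0]]'
 python3 -c "
from h import *;st()"
python3 -m handwheel '[[0,0,0.5,0,0],[0,0,1,0,0],[0,0,1.5,0,0],[0,0,2,0,0],[0,0,2.5,0,0],[0,0,2.5,0,0],[0,0,2,0,0],[0,0,1.5,0,0],[0,0,0,0,0]]'
 python3 -c "
from h import *;st()
crop('scene',350,170,470,310,'s32.png')"
```

```text
time_s: 71.08
eef_pos: [0.4999, 0.2651, -0.0097]
orientation: [0.999, 0.05, -0.001, 0.0]
wrist_force: [0.1, -0.3, 0.6]
gripper_width: 0.0156
t 71.08 tcp [ 0.4999  0.2651 -0.0097] yaw 5.7 tilt 0.07 F [ 0.13 -0.35  0.58] w 0.0156 q [-0.05  0.48 -0.63  1.79  0.34  0.97 -2.29]
time_s: 72.2
eef_pos: [0.5004, 0.2654, 0.1264]
orientation: [0.999, 0.05, 0.0, -0.0]
wrist_force: [-0.3, 0.3, -2.1]
gripper_width: 0.0159
t 72.2 tcp [0.5004 0.2654 0.1264] yaw 5.7 tilt 0.03 F [-0.33  0.28 -2.14] w 0.0159 q [ 0.01  0.33 -0.69  1.68  0.22  1.22 -2.2 ]
```

View pics/s32.png

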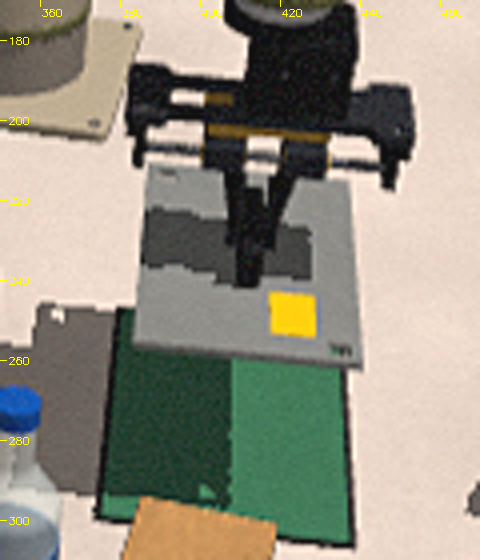

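Held level. Carrying it back over the box.

```bash
python3 -m handwheel '[[0.3,-2,0,-0.8,0],[0.4,-3,0,-1.3,0],[0.4,-3,0,-1.3,0],[0.4,-3,0,-1.3,0],[0.4,-3,0,-1.3,0],[0.4,-3,0,-1.3,0],[0.4,-3,0,-1.3,0],[0.4,-3,0,-1.3,0],[0.4,-3,0,-1.3,0],[0.2,-1.7,0,-0.8,0]]'
python3 -m handwheel '[[0,0,0,0,0],[0,0,0,0,0]]'
 python3 -c "
from h import *;st()"
```

```text
time_s: 73.5
eef_pos: [0.5366, -0.0147, 0.1248]
orientation: [0.998, -0.057, -0.001, 0.0]
wrist_force: [-0.9, 0.3, -1.4]
gripper_width: 0.0162
time_s: 73.75
eef_pos: [0.5368, -0.0105, 0.1253]
orientation: [0.999, -0.054, -0.001, -0.0]
wrist_force: [1.2, 0.1, -2.7]
gripper_width: 0.0157
t 73.75 tcp [ 0.5368 -0.0105  0.1253] yaw -6.2 tilt 0.08 F [ 1.16  0.1  -2.74] w 0.0157 q [ 0.39  0.23 -0.51  1.76  0.12  1.19 -1.84]
```

```bash
python3 -m handwheel '[[0,-0.1,-2,-0.1,0],[0,0,-2,0,0],[0,0,-1.3,0,0],[0,0,-0.5,0,0],[0,0,0,0,0],[0,0,0,0,0],[0,0,0,0,0]]'
 python3 -c "
from h import *;st()
crop('scene',250,190,370,300,'s33.png')
crop('top',280,180,380,300,'t33.png')"
```

```text
time_s: 74.62
eef_pos: [0.5372, -0.0129, 0.0678]
orientation: [0.998, -0.056, -0.0, 0.0]
wrist_force: [0.5, -0.2, -2.3]
gripper_width: 0.0158
t 74.62 tcp [ 0.5372 -0.0129  0.0678] yaw -6.4 tilt 0.02 F [ 0.48 -0.19 -2.33] w 0.0158 q [ 0.38  0.29 -0.5   1.82  0.16  1.07 -1.87]
```

View pics/s33.png

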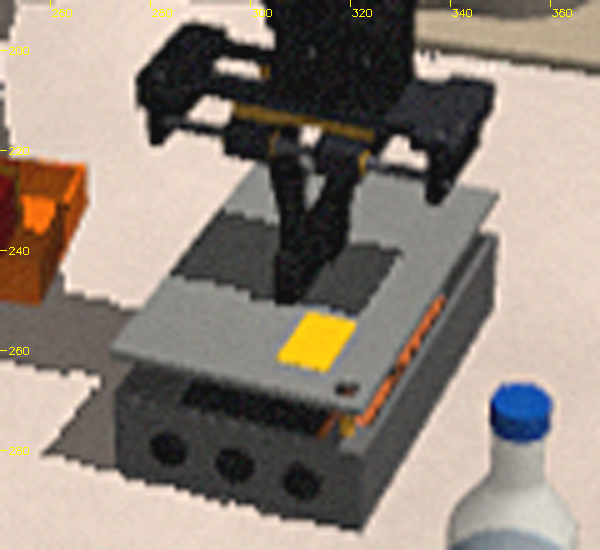

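View pics/t33.png

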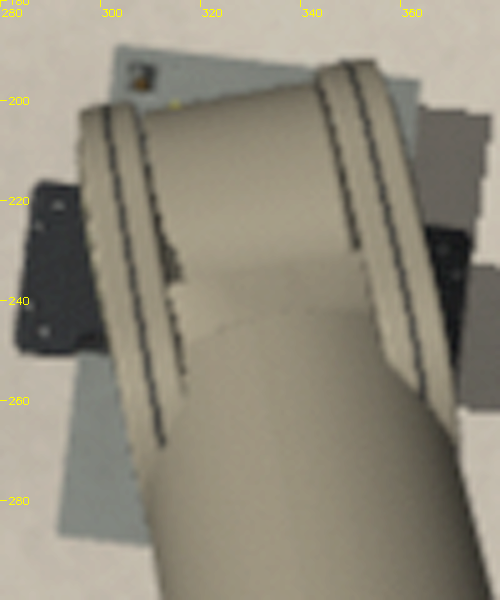

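The pin shows inside the hole at (308,195) in the top view. Correcting y by 1.4 mm and lowering in small steps.

```bash
python3 -m handwheel '[[0,0.14,0,0.1,0],[0,0,-0.5,0,0],[0,0,-0.5,0,0],[0,0,0,0,0],[0,0,0,0,0]]'
 python3 -c "
from h import *;st()
crop('top',285,180,325,210,'t34.png')"
```

```text
time_s: 75.35
eef_pos: [0.5369, -0.0115, 0.0573]
orientation: [0.998, -0.055, -0.001, 0.0]
wrist_force: [0.3, -0.7, -2.2]
gripper_width: 0.0158
t 75.35 tcp [ 0.5369 -0.0115  0.0573] yaw -6.3 tilt 0.08 F [ 0.3  -0.71 -2.22] w 0.0158 q [ 0.37  0.3  -0.5   1.83  0.17  1.05 -1.87]
```

View pics/t34.png

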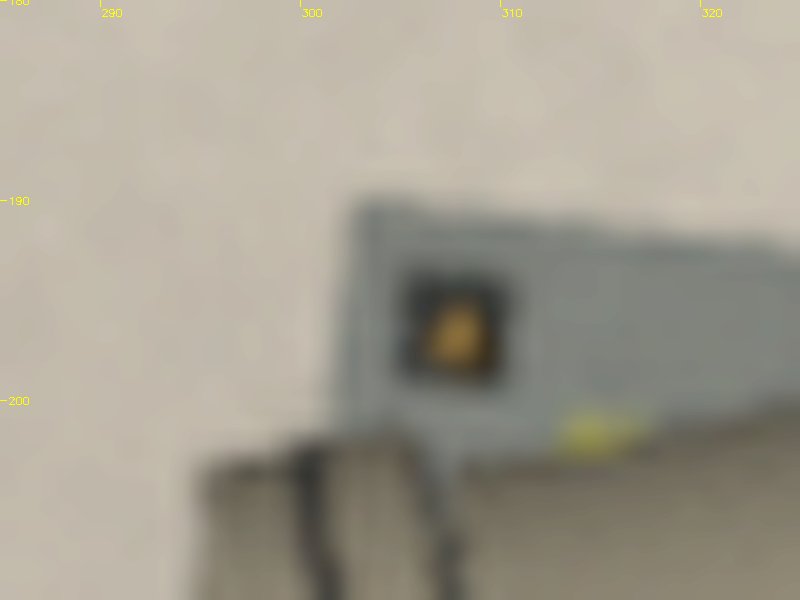

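The pin is well inside the hole. Continuing down with force readings.

```bash
python3 -m handwheel '[[0,0,-0.4,0,0],[0,0,-0.3,0,0],[0,0,0,0,0],[0,0,0,0,0]]'
 python3 -c "
from h import *;st()"; python3 -m handwheel '[[0,0,-0.3,0,0],[0,0,-0.2,0,0],[0,0,0,0,0],[0,0,0,0,0]]'
 python3 -c "
from h import *;st()"
```

```text
time_s: 75.9
eef_pos: [0.5369, -0.0115, 0.0503]
orientation: [0.998, -0.055, -0.001, 0.0]
wrist_force: [0.3, 0.6, -1.2]
gripper_width: 0.0156
t 75.9 tcp [ 0.5369 -0.0115  0.0503] yaw -6.3 tilt 0.07 F [ 0.33  0.62 -1.2 ] w 0.0156 q [ 0.37  0.31 -0.5   1.83  0.17  1.04 -1.88]
time_s: 76.4
eef_pos: [0.5369, -0.0115, 0.0453]
orientation: [0.998, -0.055, -0.001, 0.0]
wrist_force: [-0.0, -0.3, -2.2]
gripper_width: 0.0161
t 76.4 tcp [ 0.5369 -0.0115  0.0453] yaw -6.3 tilt 0.07 F [-0.   -0.27 -2.15] w 0.0161 q [ 0.37  0.32 -0.5   1.84  0.18  1.03 -1.88]
```

```bash
python3 -m handwheel '[[0,0,-0.1,0,0],[0,0,-0.1,0,0],[0,0,0,0,0],[0,0,0,0,0]]'
 python3 -c "
from h import *;st()"
```

```text
time_s: 76.9
eef_pos: [0.5369, -0.0115, 0.0433]
orientation: [0.998, -0.055, -0.001, 0.0]
wrist_force: [-0.4, -0.0, -1.7]
gripper_width: 0.0159
t 76.9 tcp [ 0.5369 -0.0115  0.0433] yaw -6.3 tilt 0.07 F [-0.4  -0.01 -1.71] w 0.0159 q [ 0.37  0.32 -0.5   1.84  0.18  1.03 -1.88]
```

```bash
python3 -m handwheel '[[0,0,-0.1,0,0],[0,0,0,0,0],[0,0,0,0,0]]'
 python3 -c "
from h import *;st()"
python3 -m handwheel '[[0,0,0,0,6],[0,0,0,0,6],[0,0,0,0,6],[0,0,0,0,6],[0,0,0,0,6],[0,0,1,0,6],[0,0,3,0,6],[0,0,4,0,6],[0,0,4,0,6],[0,0,3,0,6]]'
python3 -m handwheel '[[0,4,1,2,6],[0,5,0,4,6],[0,5,0,4,6],[0,5,0,2,6],[-1,5,0,0,6],[0,0,0,0,6],[0,0,0,0,6]]'
 python3 -c "
from h import *;st()
crop('scene',250,210,370,300,'s35.png')
c=r.camera('top');cv2.imwrite('pics/top35.png',c['pixels'][:,:,::-1]);crop('top',280,180,380,300,'t35.png',c)"
```

```text
time_s: 77.28
eef_pos: [0.5369, -0.0115, 0.0432]
orientation: [0.998, -0.055, -0.001, 0.0]
wrist_force: [-5.7, 0.2, 10.3]
gripper_width: 0.0159
t 77.28 tcp [ 0.5369 -0.0115  0.0432] yaw -6.3 tilt 0.07 F [-5.67  0.18 10.33] w 0.0159 q [ 0.37  0.32 -0.5   1.84  0.18  1.03 -1.88]
time_s: 78.53
eef_pos: [0.5373, -0.0113, 0.195]
orientation: [0.998, -0.055, 0.0, 0.0]
wrist_force: [0.8, -0.3, -0.2]
gripper_width: 0.0603
time_s: 79.4
eef_pos: [0.5271, 0.228, 0.2027]
orientation: [0.999, 0.05, -0.0, 0.0]
wrist_force: [0.6, 0.1, 0.3]
gripper_width: 0.0597
t 79.4 tcp [0.5271 0.228  0.2027] yaw 5.7 tilt 0.07 F [0.57 0.1  0.3 ] w 0.0597 q [ 0.08  0.29 -0.68  1.55  0.18  1.37 -2.09]
```

View pics/s35.png

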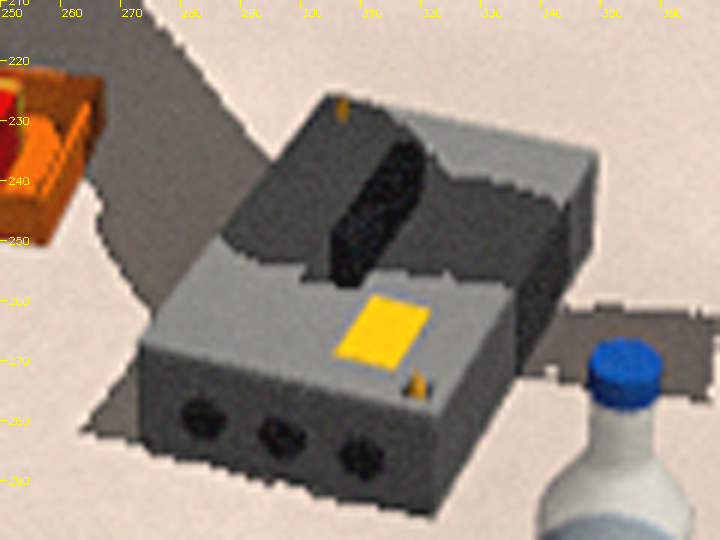

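View pics/t35.png

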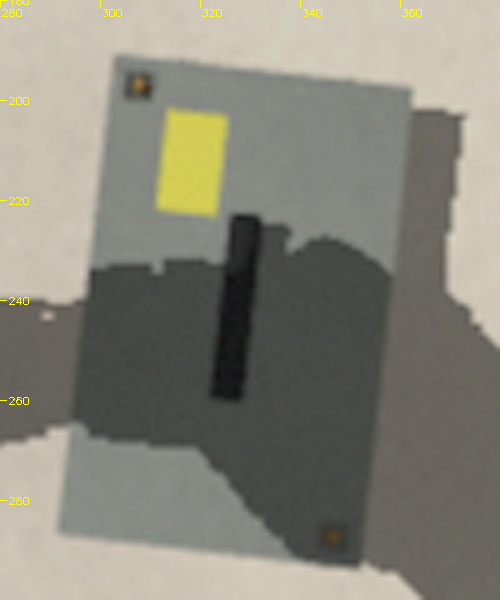

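View pics/top35.png

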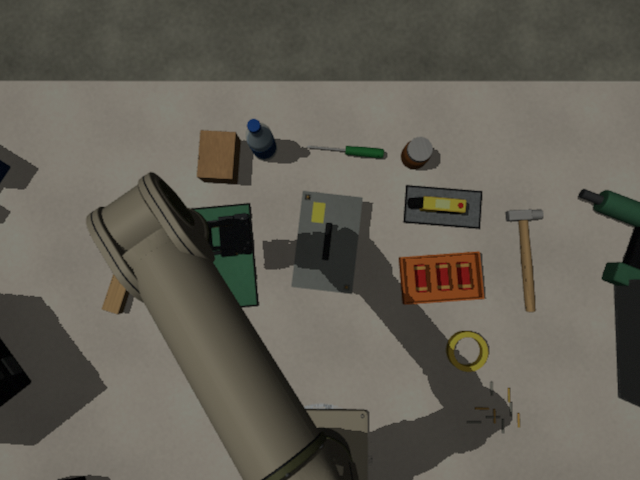

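The cover's corners are at the same pixels as at the start, with both pins through the holes. The thermometer (440,205) is on its pad, the fuses are in the tray and the bystanders are where they were. Handing in.

```bash
python3 -c "
from h import *;r.job_done();st()"
```

```text
the job is handed in; nothing more can be done
the job is handed in; nothing more can be done
```

The job is done and handed in after about 80 s of robot time; it gives no verdict.

**What I did**
- **Cover off:** I lifted it off the pins and laid it flat on the green mat, grip up.
- **Fuses:** All three red fuses are standing in the orange tray. The blue fuse stayed in its bay.
- **Thermometer:** I aimed it at the black spot from about 110 mm and held it steady for about 2.7 s. By calculation the sight line was about 1 mm off the spot. I then laid it back on its grey pad.
- **Cover on:** I seated it back over both pins until it pressed on the rim (about 10 N).

**Last checks**
- The cover's corners are at the same pixels as at the start in the top view, and both pins show through their holes.
- The thermometer lies level on its pad, the red fuses are in the tray, and the bystanders look where they were. The arm was clear of everything.
- I could not see the blue fuse once the cover was on. It was last seen upright in its bay before that.

**What failed or disagreed**
- **First grip attempt:** The fingers closed on nothing, because their tips sit about 26 mm higher than the reported TCP. I corrected for that from then on.
- **Wrist limit:** One turn ran the last joint to its limit and left the tool tilted 4.5°. I removed the tilt by pushing the arm past its near reach limit, and it ended at 0.05°.
- **Thermometer knocked:** It was pushed a few centimetres aside during the run, so I measured it again before gripping it.
- **Heights:** Measuring from the two views read about 3 mm lower than the heights in the text throughout.

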